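# Pack the china painter's colour caddy

## Robot

A 7-joint arm with a two-finger parallel gripper is mounted at the origin on a cart in front of the work surface, level with it; the furniture and walls round the work are solid. World frame = base frame: x ahead of the robot, y to its left, z up, the work surface at z = 0. Lengths are in m, angles in degrees, forces in N, time in s.
With the tool pointing down it reaches from about 0.4 to 0.85 m from the base axis. Payload 10.4 kg.
Tool frame: the origin (TCP) lies midway between the tips of the shut fingers; the grasp point (between the pads) lies bot.hold_point_z behind it (bot.hold_point_z is the distance from the TCP to the grasp point, in m); z points along the fingers, y is the line along which they close (so a half turn about z gives the same grasp; the last joint's range is limited). The gripper opens to 87 mm and grips with 3 to 60 N. Pads are 19 mm wide; open, the fingers measure 117 mm over their backs; the gripper's body (75 mm by 190 mm) begins 51 mm behind the grasp point.
Start: joints at [-77.384, 19.034, -3.707, 83.658, 1.238, 77.344, -5.071], TCP at [0.15, 0.607, 0.223] pointing down, gripper open.
Joint ranges: [-148.97, 148.97], [-28.65, 121.19], [-84.17, 76.75], [9.2, 138.47], [-72.65, 252.65], [3.7, 117.97], [-149.18, 149.18]. Speed limits (degrees/s): [127.2, 127.2, 159.86, 159.86, 180, 180, 180].

## Interface

Orientations are given as a 3x3 rotation matrix whose columns are the frame's x, y, z axes.
In Python, from plant import bot, viewer, job gives the robot as it stands.
- The arm moves only by the tool apply_moves, never from a script. Its argument "targets" is a list that holds one entry, the list of rows, each a list of 7 numbers: the turn, a rotation vector about the tool's x, y, z each as a share of 90 degrees, from -1 to 1, then the shift along the tool's x, y, z each as a share of 50 cm, from -1 to 1, then the finger opening in mm, from 0 to 87. In form: [[[ax, ay, az, tx, ty, tz, jaw], ...]]. A call has 1 to 5 rows; each row is the pose to reach, as a shift and turn from the pose commanded when the call began, along the tool's axes at that moment; what a row does not reach only later rows make up. A row lasts 1/12 s, in which the tool goes at most 41.7 mm and 7.16 degrees, less where a joint would pass 70% of its speed; a pose out of reach is approached as far as the arm can. A call with a number of a shift or a turn outside -1 to 1 is refused whole. A call with a gripper value outside its range is refused whole. The fingers move at their own pace and stop on an object; the grip force is fixed at half the most. Time passes only in rows, so rows that repeat a pose let the fingers close. It gives the time, the measured TCP pose, the force, the opening and the grip force at its end, in the units of the state.
- bot.read_state(): the state, without advancing time (a new reading comes with each control period).
- viewer.camera(name): name is "scene" or "top" or "wrist"; returns a dict with "img" (420x560x3 uint8, red, green, blue), "K" (3x3 intrinsics, pixels), "eye" and "orientation" of the camera in the world. Camera axes: x right, y down, z forward; pixel columns grow to the right and rows downward; lengths in m; the calibration is good to about 2 mm. A picture is of the moment at which its call begins. There is no depth.
- job.job_done(): hands the job in; it is judged then, once.
Trained networks look in the newest picture that a camera, given by its name, has taken for a name from the list of things; names that differ only in an ending like _2 or _b are one class to them, and where a whole thing is asked for, a point or a joint stands for the part that bears it (a point fixed in the world has none). Each returns a list of dicts, best first, with "confidence" (0 to 1); they miss things now and then, are a little off and sometimes report something else, mostly with a low value. They report only what shows in the picture. A call takes as long as a camera call. They do not tell look-alikes from the thing itself.
- viewer.search_frame(camera, name): "rect" ([left, top, width, height] in pixels, round what is visible of it).
The state is a dict: "clock": time; "joints": joint angles; "joint_vel": joint speeds; "joint_torque": joint torques, N m; "eef_pos": TCP position; "ee_rot": TCP orientation; "wrist_force": force on the tool from outside, world axes, zero at the start; "moment": the same for the moment, N m; "grip_width": finger opening in m; "finger_force": force on a finger pad.
Only numpy, scipy, OpenCV 4.12 (cv2) and the standard library are available. Lean on these libraries where they do the work, as an engineer would, in place of code of your own. Each camera call takes 0.05 s, during which the arm holds its last target. There are 200 camera calls.

## Task

Pack the colour caddy for the rose-pattern job: put the pink, blue and yellow jars and the corked pot of gold each upright and fully down in the well whose porcelain chip shows its colour, setting them in rather than dropping them. The brown and the grey jar look much like the others but are not used for this pattern: leave them standing where they are.

Things in the scene. Friction and masses are not known exactly. Their poses are not given: they have to be found in the camera images.
- jar_rose: Small round glass pigment jar with a white lid, 46 mm across, 58 mm tall, pink powder and a rose-pink dab on the lid. Origin: centre of its underside; z up along its axis. Upright at the start, about 90 g; lid and body are nearly one cylinder, so it can be gripped anywhere along its height.
- jar_blue: Small round glass pigment jar with a pale grey lid, 50 mm across, 52 mm tall, blue powder and a blue dab on the lid. Origin: centre of its underside; z up along its axis. Upright at the start, about 90 g; lid and body are nearly one cylinder, so it can be gripped anywhere along its height.
- jar_yellow: Small round glass pigment jar with a black lid, 42 mm across, 58 mm tall, yellow powder and a yellow dab on the lid. Origin: centre of its underside; z up along its axis. Upright at the start, about 90 g; lid and body are nearly one cylinder, so it can be gripped anywhere along its height.
- jar_brown: Small round glass pigment jar with a black lid, 42 mm across, 52 mm tall, grey-brown powder and a dark brown dab on the lid; NOT wanted, stays where it stands. Origin: centre of its underside; z up along its axis. Upright at the start, about 90 g; lid and body are nearly one cylinder, so it can be gripped anywhere along its height.
- jar_grey: Small round glass pigment jar with a white lid, 46 mm across, 52 mm tall, pale grey powder and a slate-grey dab on the lid; NOT wanted, stays where it stands. Origin: centre of its underside; z up along its axis. Upright at the start, about 90 g; lid and body are nearly one cylinder, so it can be gripped anywhere along its height.
- gold_pot: Squat white porcelain pot of gold, 42 mm across and 46 mm tall in all: body with a shoulder that narrows to a neck, and a brown cork 24 mm across whose top 9 mm stand above the pot (37 to 46 mm up). Origin: centre of its underside; z up along its axis. Upright at the start, about 110 g. Take it by the cork.
- well_rose: Fixed pale wood block, 94 (x) x 74 (y) x 24 mm, in the 2x2 caddy (tops 30 mm over the bench, well pitch 95 x 74.5 mm; corner varies), round well 53 mm wide, 18 mm deep, 3.5 mm chamfer, for the pink jar: a white porcelain chip showing rose-pink lies 45 mm to -x of the well. Origin: on the well's axis, block's underside, 6 mm over the bench; well floor at z = 6 mm, mouth at 24 mm.
- well_blue: Fixed pale wood block, 94 (x) x 74 (y) x 24 mm, in the 2x2 caddy (tops 30 mm over the bench, well pitch 95 x 74.5 mm; corner varies), round well 57 mm wide, 18 mm deep, 3.5 mm chamfer, for the blue jar: a white porcelain chip showing blue lies 45 mm to -x of the well. Origin: on the well's axis, block's underside, 6 mm over the bench; well floor at z = 6 mm, mouth at 24 mm.
- well_yellow: Fixed pale wood block, 94 (x) x 74 (y) x 24 mm, in the 2x2 caddy (tops 30 mm over the bench, well pitch 95 x 74.5 mm; corner varies), round well 49 mm wide, 18 mm deep, 3.5 mm chamfer, for the yellow jar: a white porcelain chip showing yellow lies 45 mm to -x of the well. Origin: on the well's axis, block's underside, 6 mm over the bench; well floor at z = 6 mm, mouth at 24 mm.
- well_gold: Fixed pale wood block, 94 (x) x 74 (y) x 24 mm, in the 2x2 caddy (tops 30 mm over the bench, well pitch 95 x 74.5 mm; corner varies), round well 49 mm wide, 18 mm deep, 3.5 mm chamfer, for the gold pot: a white porcelain chip showing gold lines lies 45 mm to -x of the well. Origin: on the well's axis, block's underside, 6 mm over the bench; well floor at z = 6 mm, mouth at 24 mm.
Things that resemble listed ones, but are neither listed nor needed, are in the scene too. What is shaped like the jar_yellow but purple is not meant.

How it is judged:
By the outcome, as a careful person would: the job done as asked, in the order asked, and still so for the second after the job is handed in, with the robot touching nothing.
It also fails if it takes over 96 s, if anything falls off the work surface, if the arm or the gripper's body presses on something with over 40 N, if the wrist force passes 120 N, or if a joint passes its speed limit or range.

## Working session

There is one attempt and no reset: what is moved stays moved. The work goes in short steps, Python scripts to look and compute and a tool call to move; the robot and the scene stay as the last step left them, time stands still between calls to the robot, and variables do not carry over. Pictures are saved under pics/ and viewed, at most 14 in all, crops included, and the job is handed in when it is done.

Besides the shell and the picture viewer there is one more tool, called after ">>>" by a JSON object that holds its "op" and its "data", one argument or row to a line. apply_moves: Moves the arm, as the interface text tells. Its arguments: {"type":"object","properties":{"targets":{"type":"array"}},"required":["targets"]}

```bash
mkdir -p pics; cat > h.py <<'E'
from plant import bot, viewer, job
import numpy as np, cv2
def save(n,img,s=1,box=None):
    if box: l,t,r,b=box; img=img[t:b,l:r]
    img=cv2.resize(img,None,fx=s,fy=s,interpolation=cv2.INTER_CUBIC)
    cv2.imwrite('pics/'+n+'.png',img[...,::-1])
def ray(c,u,v):
    d=np.linalg.inv(c['K'])@[u,v,1]; d=np.array(c['orientation'])@d
    return np.array(c['eye']),d
def atz(c,u,v,z):
    e,d=ray(c,u,v); return e+d*(z-e[2])/d[2]
def proj(c,p):
    q=c['K']@(np.array(c['orientation']).T@(np.array(p)-c['eye'])); return q[:2]/q[2]
E
python3 - <<'E'
from h import *
s=bot.read_state(); print(bot.hold_point_z,s['clock'],s['eef_pos'],s['ee_rot'],s['grip_width'])
for n in ['top','scene']:
    c=viewer.camera(n); print(n,c['K'].tolist() if hasattr(c['K'],'tolist') else c['K'],c['eye'],c['orientation'])
    save(n+'0',c['img'],1.4)
    for o in ['jar_rose','jar_blue','jar_yellow','jar_brown','jar_grey','gold_pot','well_rose','well_blue','well_yellow','well_gold']:
        print(o,[(np.round(r['rect']).tolist(),round(r['confidence'],2)) for r in viewer.search_frame(n,o)][:4])
E
```

```text
0.0187 0.0 [0.15017553 0.60628298 0.22174068] [[-9.70677245e-01  2.40386382e-01 -2.72139965e-04]
 [ 2.40386524e-01  9.70676208e-01 -1.42042663e-03]
 [-7.72914298e-05 -1.44419459e-03 -9.99998954e-01]] 0.08696285072274283
top [[402.77311823064997, 0.0, 277.42961643993976], [0.0, 402.77311823064997, 206.28719022831072], [0.0, 0.0, 1.0]] [0.37557032 0.01226667 0.86312052] [[-0.00583096 -0.98638566  0.16434517]
 [-0.99997064  0.0049346  -0.00586184]
 [ 0.00497106 -0.16437452 -0.98638548]]
jar_rose [([150.0, 228.0, 27.0, 22.0], 0.84)]
jar_blue [([273.0, 223.0, 30.0, 30.0], 0.59), ([364.0, 153.0, 39.0, 48.0], 0.47)]
jar_yellow [([142.0, 194.0, 26.0, 23.0], 0.71), ([320.0, 191.0, 22.0, 22.0], 0.59)]
jar_brown [([202.0, 177.0, 23.0, 24.0], 0.66), ([400.0, 147.0, 40.0, 46.0], 0.49)]
jar_grey [([268.0, 173.0, 24.0, 30.0], 0.72)]
gold_pot [([209.0, 231.0, 20.0, 20.0], 0.68)]
well_rose [([372.0, 194.0, 47.0, 53.0], 0.97)]
well_blue [([366.0, 153.0, 38.0, 49.0], 0.81)]
well_yellow [([409.0, 193.0, 42.0, 46.0], 0.64)]
well_gold [([400.0, 149.0, 42.0, 46.0], 0.69)]
scene [[429.1722849542035, 0.0, 275.74719398917574], [0.0, 429.1722849542035, 205.14230174399077], [0.0, 0.0, 1.0]] [ 0.02023194 -0.67185623  0.81799983] [[ 0.82031476 -0.38167993  0.42591563]
 [-0.57189273 -0.55360043  0.60536375]
 [ 0.00473188 -0.74016687 -0.67240658]]
jar_rose [([204.0, 167.0, 16.0, 19.0], 0.64)]
jar_blue [([256.0, 217.0, 19.0, 25.0], 0.85)]
jar_yellow [([302.0, 226.0, 17.0, 25.0], 0.95), ([223.0, 139.0, 20.0, 17.0], 0.77), ([228.0, 152.0, 13.0, 25.0], 0.5)]
jar_brown [([257.0, 171.0, 16.0, 22.0], 0.62)]
jar_grey [([286.0, 199.0, 19.0, 26.0], 0.55)]
gold_pot [([226.0, 195.0, 13.0, 16.0], 0.76)]
well_rose [([306.0, 265.0, 51.0, 37.0], 0.97)]
well_blue [([332.0, 238.0, 47.0, 37.0], 0.71)]
well_yellow [([328.0, 278.0, 53.0, 48.0], 0.67)]
well_gold [([356.0, 256.0, 51.0, 40.0], 0.94)]
```

View pics/top0.png

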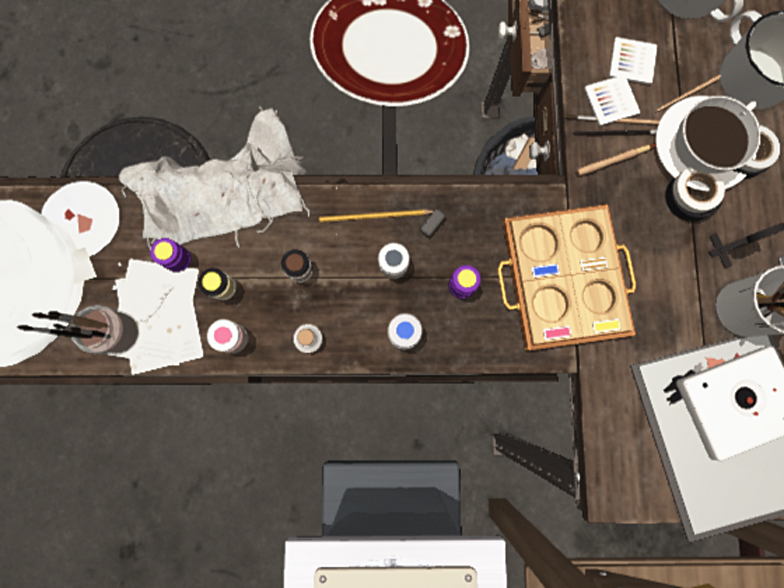

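View pics/scene0.png

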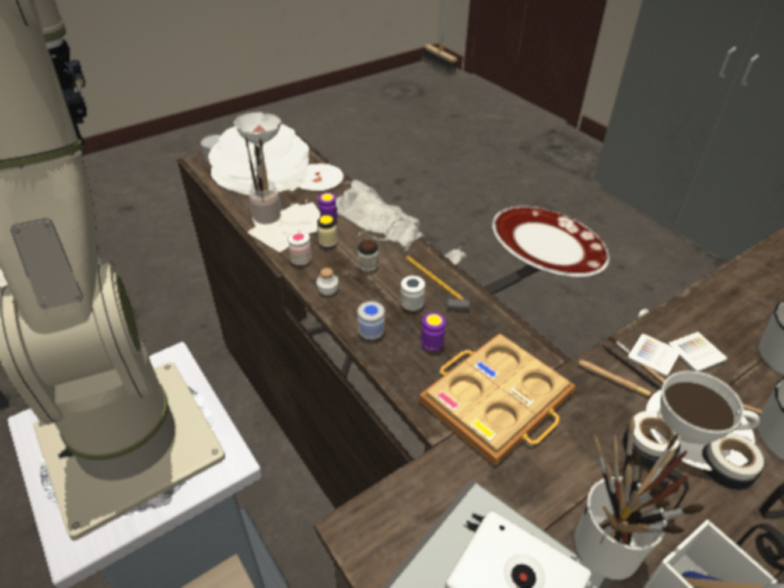

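```bash
cat > m.py <<'E'
from h import *
from scipy.optimize import least_squares
def dab(img,box,kind):
    l,t,r,b=box; hsv=cv2.cvtColor(img[t:b,l:r],cv2.COLOR_RGB2HSV).astype(int); H,S,V=hsv[...,0],hsv[...,1],hsv[...,2]
    m={'rose':((H>160)|(H<5))&(S>110)&(V>120),'blue':(H>105)&(H<128)&(S>130)&(V>120),'yellow':(H>22)&(H<36)&(S>150)&(V>150),
       'gold':(H>5)&(H<22)&(S>70)&(V>110)}[kind].astype(np.uint8)
    n,lab,st,ce=cv2.connectedComponentsWithStats(m)
    if n<2: return None
    i=1+np.argmax(st[1:,4]); return ce[i]+[l,t],st[i].tolist()
def tri(cs,uvs):
    A=0;B=0
    for c,(u,v) in zip(cs,uvs):
        e,d=ray(c,u,v); d/=np.linalg.norm(d); P=np.eye(3)-np.outer(d,d); A=A+P; B=B+P@e
    return np.linalg.solve(A,B)
E
python3 - <<'E'
from m import *
T=viewer.camera('top'); S=viewer.camera('scene')
save('top_crop',T['img'],2.3,(95,140,430,260))
bx={'rose':([145,222,180,255],[202,163,226,190]),'blue':([270,218,305,255],[250,210,280,245]),'yellow':([140,190,162,215],[222,148,242,180]),'gold':([205,228,235,255],[222,188,246,215])}
hz=dict(rose=.058,blue=.052,yellow=.058,gold=.046)
for k,(a,b) in bx.items():
    p=dab(T['img'],a,k);q=dab(S['img'],b,k); print(k,p,q)
    if p and q: print(' tri',tri([T,S],[p[0],q[0]]).round(4),'at z',atz(T,*p[0],hz[k]).round(4),atz(S,*q[0],hz[k]).round(4))
for n,r in dict(rose=[372,194,47,53],blue=[366,153,38,49],yellow=[409,193,42,46],gold=[400,149,42,46]).items():
    print(n,'block',atz(T,r[0]+r[2]/2,r[1]+r[3]/2,.03).round(4))
# caddy chips & wells
ch={}
for k,a in dict(rose=[380,230,412,248],blue=[375,183,402,202],yellow=[420,222,445,242]).items():
    p=dab(T['img'],a,k); print('chip',k,p[1],atz(T,*p[0],.031).round(4))
g=cv2.resize(T['img'][140:260,350:470],None,fx=6.5,fy=5,interpolation=cv2.INTER_CUBIC)
g=cv2.resize(T['img'][140:260,350:470],None,fx=5,fy=5,interpolation=cv2.INTER_CUBIC); cv2.imwrite('pics/caddy.png',g[...,::-1])
E
```

```text
rose (array([158.55339806, 238.88349515]), [8, 12, 12, 11, 103]) (array([212.45, 168.65]), [8, 4, 6, 4, 20])
 tri [0.4432 0.2467 0.0564] at z [0.4449 0.2452 0.058 ] [0.4405 0.2458 0.058 ]
blue (array([289.        , 235.23300971]), [14, 12, 11, 11, 103]) (array([264.5, 221. ]), [11, 9, 8, 5, 36])
 tri [ 0.4499 -0.0148  0.0506] at z [ 0.4514 -0.0156  0.052 ] [ 0.4474 -0.0153  0.052 ]
yellow (array([152.        , 194.88888889]), [8, 4, 9, 4, 9]) (array([232.54347826, 156.45652174]), [6, 6, 10, 6, 46])
 tri [0.5286 0.2668 0.0539] at z [0.5345 0.2623 0.058 ] [0.5192 0.2647 0.058 ]
gold (array([218.00961538, 240.39423077]), [8, 7, 11, 12, 104]) (array([232.58461538, 194.24615385]), [4, 3, 12, 8, 65])
 tri [0.4407 0.1297 0.0426] at z [0.4422 0.1282 0.046 ] [0.437  0.1271 0.046 ]
rose block [ 0.4831 -0.239   0.03  ]
blue block [ 0.5753 -0.2217  0.03  ]
yellow block [ 0.4922 -0.3118  0.03  ]
gold block [ 0.5869 -0.2991  0.03  ]
chip rose [10, 4, 17, 7, 73] [ 0.4483 -0.2411  0.031 ]
chip blue [7, 7, 16, 6, 70] [ 0.5424 -0.2292  0.031 ]
chip yellow [6, 10, 3, 3, 5] [ 0.4573 -0.302   0.031 ]
```

View pics/top_crop.png

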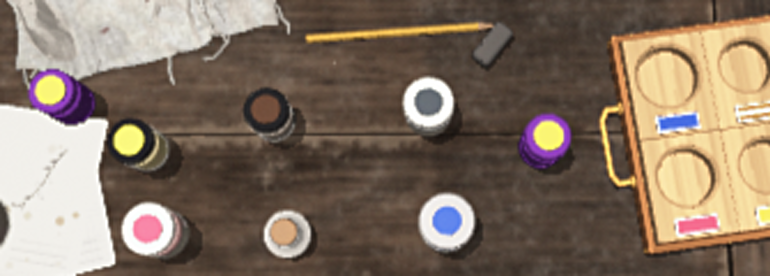

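View pics/caddy.png

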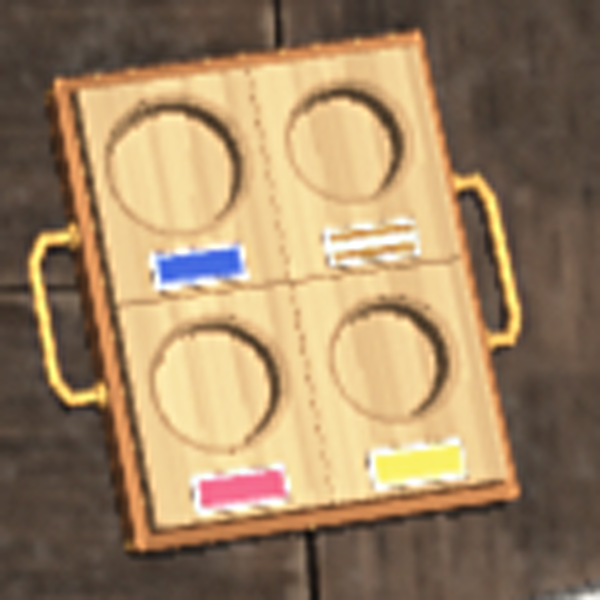

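```bash
cat > p.py <<'E'
import sys,json
from m import *
from scipy.spatial.transform import Rotation as R
def Rh(deg):  # tool down, closing axis y at heading deg
    a=np.radians(deg); y=np.array([np.cos(a),np.sin(a),0]); z=np.array([0,0,-1.]); return np.c_[np.cross(y,z),y,z]
def plan(wps,start=None,step=.16,ang=30):
    """wps: (x,y,z,heading,jaw,rows). prints one call per chunk"""
    s=bot.read_state(); p=np.array(s['eef_pos']);M=np.array(s['ee_rot'])
    if start is not None: p=np.array(start[:3]);M=Rh(start[3])
    for x,y,z,h,j,rows in wps:
        t=np.array([x,y,z]); r=(R.from_matrix(M.T@Rh(h))).as_rotvec()
        if abs(np.degrees(r[2]))>175: r*=np.sign(r[2])
        n=max(1,int(np.ceil(max(np.linalg.norm(t-p)/step,np.degrees(np.linalg.norm(r))/ang))))
        d=t-p; M0=M;p0=p
        for i in range(1,n+1):
            pt=p0+d*i/n; Mt=M0@R.from_rotvec(r*i/n).as_matrix()
            rv=np.degrees(R.from_matrix(M.T@Mt).as_rotvec())/90; tt=M.T@(pt-p)/.5
            row=np.r_[rv,tt].round(4); print(row.tolist()+[j],'x',rows)
            M=M@R.from_rotvec(np.radians(row[:3]*90)).as_matrix() if True else Mt; p=p+ (Mt*0+M0*0).sum() + (pt-p)
E
python3 - <<'E'
from p import *
T=viewer.camera('top'); S=viewer.camera('scene')
for a,b in (((12,225),(177,100)),((20,232),(180,107))): print('brush',tri([T,S],[a,b]).round(3))
print('cup edges',atz(T,98,235,.09),atz(T,52,235,.09))
# yellow lid
print('yellow', atz(T,150.7,200.9,.058))
W={k:atz(T,*uv,.028)[:2] for k,uv in dict(rose=(393.1,217.2),blue=(384.8,173.6),gold=(419,168.8),yellow=(428,212)).items()}
L=dict(rose=(-1,1),blue=(1,1),gold=(1,-1),yellow=(-1,-1))
def f(q):
    c,s=np.cos(q[2]),np.sin(q[2]); A=np.array([[c,-s],[s,c]])
    return np.r_[tuple(q[:2]+A@(np.array(L[k])*[.0475,.03725])-W[k] for k in W)]
q=least_squares(f,[.53,-.26,.1]); print('caddy',q.x,np.degrees(q.x[2]),q.fun.round(4)); print({k:v.round(4) for k,v in W.items()})
print(bot.read_state()['joints'])
plan([(.25,.55,.36,50,87,5),(.40,.21,.36,-35,87,5),(.40,.21,.25,-35,87,5)])
E
```

```text
brush [0.456 0.466 0.174]
brush [0.452 0.459 0.156]
cup edges [0.45024975 0.35230256 0.09      ] [0.45072179 0.44032568 0.09      ]
yellow [0.52207473 0.2644046  0.058     ]
caddy [ 0.54250991 -0.26553602  0.13787452] 7.8996279360402175 [ 0.     -0.0002  0.0002  0.0001  0.0002  0.0001 -0.0004  0.    ]
{'rose': array([ 0.4903, -0.235 ]), 'blue': array([ 0.5843, -0.2222]), 'gold': array([ 0.5945, -0.296 ]), 'yellow': array([ 0.501, -0.309])}
[-77.38435042  19.03268063  -3.70792263  83.65802234   1.23928395
  77.3430252   -5.07134354]
[0.0, -0.0, 0.1449, -0.1105, -0.031, -0.1374, 87] x 5
[0.0001, -0.0, 0.145, -0.1146, -0.0053, -0.1374, 87] x 5
[-0.0, 0.0, 0.3148, -0.2223, -0.1094, 0.0, 87] x 5
[-0.0, 0.0, 0.3148, -0.2476, 0.0092, 0.0, 87] x 5
[-0.0, 0.0, 0.3148, -0.2135, 0.1256, 0.0, 87] x 5
[-0.0, 0.0, 0.0, 0.0, 0.0, 0.22, 87] x 5
```

>>> {"op": "apply_moves", "data": {
  "targets": [
    [[0,0,0.145,-0.11,-0.031,-0.137,87],[0,0,0.145,-0.11,-0.031,-0.137,87],[0,0,0.145,-0.11,-0.031,-0.137,87],[0,0,0.145,-0.11,-0.031,-0.137,87],[0,0,0.145,-0.11,-0.031,-0.137,87]]
  ]
}}

```text
clock: 1.72
eef_pos: [0.1995, 0.5786, 0.2908]
ee_rot: [[-0.892, 0.452, -0.0], [0.452, 0.892, 0.0], [0.001, 0.0, -1.0]]
wrist_force: [-1.3, 0.1, -0.2]
grip_width: 0.0868
finger_force: 0.0
```

>>> {"op": "apply_moves", "data": {
  "targets": [
    [[0,0,0.145,-0.115,-0.005,-0.137,87],[0,0,0.145,-0.115,-0.005,-0.137,87],[0,0,0.145,-0.115,-0.005,-0.137,87],[0,0,0.145,-0.115,-0.005,-0.137,87],[0,0,0.145,-0.115,-0.005,-0.137,87]]
  ]
}}

```text
clock: 2.13
eef_pos: [0.2485, 0.5507, 0.3578]
ee_rot: [[-0.768, 0.64, -0.001], [0.64, 0.768, -0.001], [0.0, -0.002, -1.0]]
wrist_force: [-0.5, 0.6, -0.3]
grip_width: 0.0874
finger_force: 0.0
```

>>> {"op": "apply_moves", "data": {
  "targets": [
    [[0,0,0.315,-0.222,-0.109,0,87],[0,0,0.315,-0.222,-0.109,0,87],[0,0,0.315,-0.222,-0.109,0,87],[0,0,0.315,-0.222,-0.109,0,87],[0,0,0.315,-0.222,-0.109,0,87]]
  ]
}}

```text
clock: 2.55
eef_pos: [0.2995, 0.4359, 0.358]
ee_rot: [[-0.364, 0.932, -0.001], [0.932, 0.364, -0.002], [-0.001, -0.002, -1.0]]
wrist_force: [0.3, 0.7, -0.7]
grip_width: 0.0872
finger_force: 0.0
```

>>> {"op": "apply_moves", "data": {
  "targets": [
    [[0,0,0.315,-0.248,0.009,0,87],[0,0,0.315,-0.248,0.009,0,87],[0,0,0.315,-0.248,0.009,0,87],[0,0,0.315,-0.248,0.009,0,87],[0,0,0.315,-0.248,0.009,0,87]]
  ]
}}

```text
clock: 2.97
eef_pos: [0.3493, 0.3234, 0.3584]
ee_rot: [[0.118, 0.993, -0.001], [0.993, -0.118, -0.001], [-0.001, -0.001, -1.0]]
wrist_force: [-0.9, 0.7, 0.9]
grip_width: 0.0867
finger_force: 0.0
```

>>> {"op": "apply_moves", "data": {
  "targets": [
    [[0,0,0.315,-0.213,0.126,0,87],[0,0,0.315,-0.213,0.126,0,87],[0,0,0.315,-0.213,0.126,0,87],[0,0,0.315,-0.213,0.126,0,87],[0,0,0.315,-0.213,0.126,0,87]]
  ]
}}

```text
clock: 3.38
eef_pos: [0.3997, 0.2109, 0.3586]
ee_rot: [[0.573, 0.819, -0.001], [0.819, -0.573, -0.001], [-0.001, -0.0, -1.0]]
wrist_force: [-1.0, 0.6, -0.2]
grip_width: 0.0867
finger_force: 0.0
```

>>> {"op": "apply_moves", "data": {
  "targets": [
    [[0,0,0,0,0,0.22,87],[0,0,0,0,0,0.22,87],[0,0,0,0,0,0.22,87],[0,0,0,0,0,0.22,87],[0,0,0,0,0,0.22,87]]
  ]
}}

```text
clock: 3.8
eef_pos: [0.3985, 0.2121, 0.2487]
ee_rot: [[0.566, 0.824, -0.002], [0.824, -0.566, -0.002], [-0.003, -0.001, -1.0]]
wrist_force: [-0.4, 0.2, 0.8]
grip_width: 0.0868
finger_force: 0.0
```

```bash
python3 - <<'E'
from p import *
s=bot.read_state(); print(s['clock'],s['eef_pos'],s['ee_rot'][:,1],s['joints'].round(1),s['wrist_force'])
c=viewer.camera('wrist'); print(c['eye'],c['orientation'],c['K'][0]); save('w1',c['img'],1.2)
for k,p in dict(rose=(.443,.246,.058),yellow=(.5205,.2645,.058),gold=(.44,.128,.046)).items(): print(k,proj(c,p).round(1))
for o in ['jar_rose','jar_yellow','gold_pot']: print(o,[(np.round(r['rect']).tolist(),round(r['confidence'],2)) for r in viewer.search_frame('wrist',o)][:4])
E
```

```text
3.8 [0.39850282 0.21208807 0.24871644] [ 8.24294756e-01 -5.66160465e-01 -6.94667107e-04] [-54.5  -5.   19.6 107.    1.7  78.  -69.8] [-0.40163484  0.19366466  0.82442395]
[0.43719538 0.26888307 0.41132063] [[ 8.24185451e-01 -5.48248462e-01 -1.41922397e-01]
 [-5.66319971e-01 -7.97966027e-01 -2.06232659e-01]
 [-1.82513520e-04  2.50347445e-01 -9.68156043e-01]] [354.63711195   0.         274.37964535]
rose [292.6 130.3]
yellow [350.6  65.7]
gold [350.6 223.6]
jar_rose [([269.0, 106.0, 46.0, 49.0], 0.68)]
jar_yellow [([321.0, 40.0, 54.0, 52.0], 0.81), ([324.0, 0.0, 29.0, 6.0], 0.41)]
gold_pot [([329.0, 196.0, 33.0, 37.0], 0.83)]
```

View pics/w1.png

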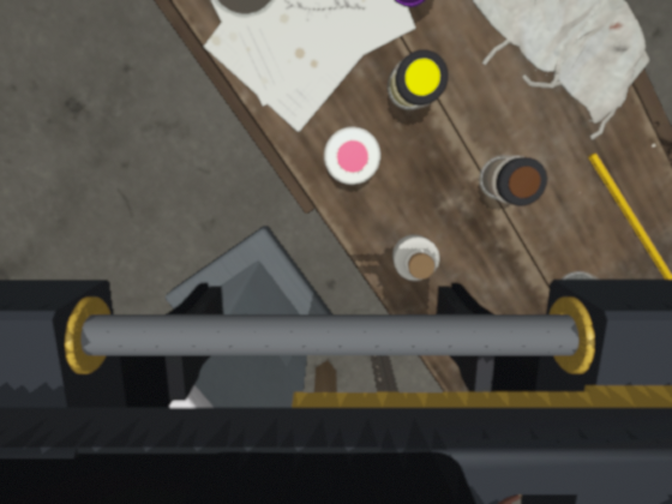

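The wrist view shows the pink dab at (294,130), the yellow (black lid) one at (352,64) and the cork at (352,221), which agrees with the top and scene measurements. The purple-bodied look-alikes at top pixels (117,180) and (333,199) are ruled out.

```bash
python3 - <<'E'
from p import *
c=viewer.camera('wrist')
T=viewer.camera('top');
tp=dict(rose=(158.55,238.88),yellow=(150.7,200.9),gold=(218,240.4))
for k,b,z in (('rose',(260,100,325,165),.058),('yellow',(325,40,380,90),.058),('gold',(335,205,368,236),.046)):
    d=dab(c['img'],b,k); print(k,d,atz(c,*d[0],z).round(4),'tri',tri([c,T],[d[0],tp[k]]).round(4))
plan([(.4435,.246,.12,-35,80,5),(.4435,.246,.06,-35,80,4)])
E
```

```text
rose (array([290.35731415, 131.94964029]), [19, 21, 23, 23, 417]) [0.4436 0.2458 0.058 ] tri [0.4443 0.2456 0.0573]
yellow (array([347.58139535,  65.86046512]), [9, 11, 29, 31, 688]) [0.5223 0.2654 0.058 ] tri [0.5228 0.2653 0.0552]
gold (array([348.27793696, 221.89398281]), [3, 7, 21, 21, 349]) [0.4415 0.1301 0.046 ] tri [0.442  0.1288 0.0427]
[0.0003, -0.0015, 0.0003, 0.106, 0.0302, 0.2621, 80] x 5
[0.0, 0.0, 0.0, 0.0, -0.0, 0.12, 80] x 4
```

>>> {"op": "apply_moves", "data": {
  "targets": [
    [[0,0,0,0.106,0.0302,0.262,87],[0,0,0,0.106,0.0302,0.262,87],[0,0,0,0.106,0.0302,0.262,87],[0,0,0,0.106,0.0302,0.262,87],[0,0,0,0.106,0.0302,0.262,87]]
  ]
}}

```text
clock: 4.52
eef_pos: [0.4418, 0.2447, 0.1153]
ee_rot: [[0.573, 0.819, -0.004], [0.819, -0.573, -0.004], [-0.005, -0.001, -1.0]]
wrist_force: [-0.8, 0.3, -0.4]
grip_width: 0.0874
finger_force: 0.0
```

```bash
python3 - <<'E'
from p import *
s=bot.read_state(); print(s['eef_pos'],s['wrist_force'])
plan([(.4438,.2457,.022,-35,87,5)])
c=viewer.camera('top'); save('t2',c['img'],3,(90,130,300,300))
E
```

```text
[0.44182935 0.24471365 0.1152995 ] [-0.75242142  0.30020386 -0.35301139]
[-0.0006, 0.0033, 0.0002, 0.0049, 0.0023, 0.1866, 87] x 5
```

View pics/t2.png

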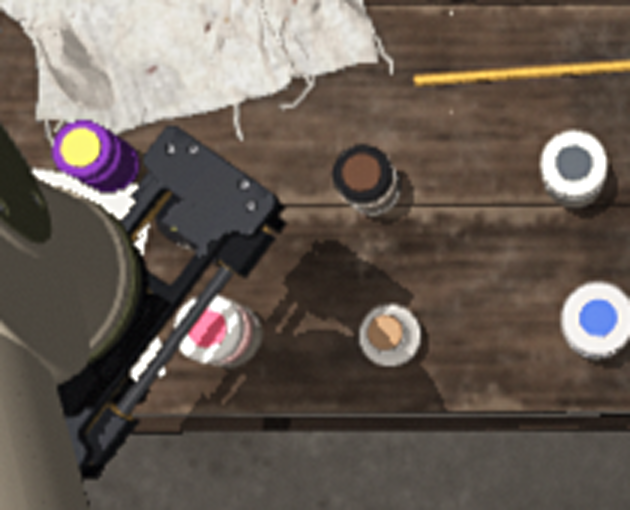

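The top view shows the gripper over the pink jar at crop (210,328). Once parallax is allowed for it lines up, and its neighbours are clear. I'll descend, grip and lift.

>>> {"op": "apply_moves", "data": {
  "targets": [
    [[0,0.003,0,0.0049,0.0023,0.187,87],[0,0.003,0,0.0049,0.0023,0.187,87],[0,0.003,0,0.0049,0.0023,0.187,87],[0,0.003,0,0.0049,0.0023,0.187,87],[0,0.003,0,0.0049,0.0023,0.187,87]]
  ]
}}

```text
clock: 4.98
eef_pos: [0.4461, 0.2469, 0.0273]
ee_rot: [[0.575, 0.818, 0.004], [0.818, -0.575, 0.005], [0.006, 0.0, -1.0]]
wrist_force: [-0.3, 0.3, 0.5]
grip_width: 0.0871
finger_force: 0.0
```

>>> {"op": "apply_moves", "data": {
  "targets": [
    [[0,0,0,0,0,0,30],[0,0,0,0,0,0,30],[0,0,0,0,0,0,30],[0,0,0,0,0,0,30],[0,0,0,0,0,0,30]]
  ]
}}

```text
clock: 5.4
eef_pos: [0.4455, 0.2466, 0.0257]
ee_rot: [[0.574, 0.819, 0.003], [0.819, -0.574, 0.005], [0.006, 0.0, -1.0]]
wrist_force: [-0.4, 0.2, 0.2]
grip_width: 0.0618
finger_force: 0.0
```

>>> {"op": "apply_moves", "data": {
  "targets": [
    [[0,0,0,0,0,0,30],[0,0,0,0,0,0,30],[0,0,0,0,0,0,30],[0,0,0,0,0,0,30],[0,0,0,0,0,0,30]]
  ]
}}

```text
clock: 5.82
eef_pos: [0.4452, 0.2464, 0.0251]
ee_rot: [[0.574, 0.819, 0.003], [0.819, -0.574, 0.004], [0.005, -0.0, -1.0]]
wrist_force: [-0.2, -0.8, 3.4]
grip_width: 0.0448
finger_force: 30.0
```

```bash
python3 - <<'E'
from p import *
s=bot.read_state(); print(s['eef_pos'],s['ee_rot'][:,2],s['wrist_force'],s['grip_width'],s['finger_force'])
plan([(.4438,.2457,.16,-35,30,5),(.4903,-.235,.16,7.9,30,5)],step=.155)
E
```

```text
[0.44518144 0.24637369 0.02506805] [ 0.00261865  0.00389186 -0.999989  ] [-0.21023204 -0.77402443  3.39623388] 0.044778073989465955 30.000190476566786
[-0.0001, -0.003, -0.0007, -0.0014, -0.0015, -0.2699, 30] x 5
[0.0, 0.0, -0.1192, -0.1836, 0.1569, 0.0, 30] x 5
[0.0, 0.0, -0.1191, -0.2096, 0.12, 0.0, 30] x 5
[0.0, 0.0, -0.1192, -0.2282, 0.0789, 0.0, 30] x 5
[0.0, 0.0, -0.1191, -0.2389, 0.0351, 0.0, 30] x 5
```

>>> {"op": "apply_moves", "data": {
  "targets": [
    [[0,-0.003,0,0,0,-0.27,30],[0,-0.003,0,0,0,-0.27,30],[0,-0.003,0,0,0,-0.27,30],[0,-0.003,0,0,0,-0.27,30],[0,-0.003,0,0,0,-0.27,30]]
  ]
}}

```text
clock: 6.23
eef_pos: [0.4466, 0.247, 0.1636]
ee_rot: [[0.574, 0.819, 0.005], [0.818, -0.574, 0.004], [0.006, 0.001, -1.0]]
wrist_force: [-0.1, 0.2, -1.0]
grip_width: 0.0445
finger_force: 30.0
```

>>> {"op": "apply_moves", "data": {
  "targets": [
    [[0,0,-0.119,-0.184,0.157,0,30],[0,0,-0.119,-0.184,0.157,0,30],[0,0,-0.119,-0.184,0.157,0,30],[0,0,-0.119,-0.184,0.157,0,30],[0,0,-0.119,-0.184,0.157,0,30]]
  ]
}}

```text
clock: 6.65
eef_pos: [0.4558, 0.1231, 0.1588]
ee_rot: [[0.416, 0.909, -0.002], [0.909, -0.416, -0.001], [-0.001, -0.001, -1.0]]
wrist_force: [0.6, 0.2, -0.1]
grip_width: 0.0447
finger_force: 30.0
```

>>> {"op": "apply_moves", "data": {
  "targets": [
    [[0,0,-0.119,-0.21,0.12,0,30],[0,0,-0.119,-0.21,0.12,0,30],[0,0,-0.119,-0.21,0.12,0,30],[0,0,-0.119,-0.21,0.12,0,30],[0,0,-0.119,-0.21,0.12,0,30]]
  ]
}}

```text
clock: 7.07
eef_pos: [0.4674, 0.0038, 0.1591]
ee_rot: [[0.239, 0.971, -0.001], [0.971, -0.239, -0.0], [-0.001, -0.001, -1.0]]
wrist_force: [0.9, 1.1, -0.9]
grip_width: 0.0448
finger_force: 30.0
```

>>> {"op": "apply_moves", "data": {
  "targets": [
    [[0,0,-0.119,-0.228,0.079,0,30],[0,0,-0.119,-0.228,0.079,0,30],[0,0,-0.119,-0.228,0.079,0,30],[0,0,-0.119,-0.228,0.079,0,30],[0,0,-0.119,-0.228,0.079,0,30]]
  ]
}}

```text
clock: 7.48
eef_pos: [0.4791, -0.1161, 0.1593]
ee_rot: [[0.054, 0.999, -0.001], [0.999, -0.054, -0.001], [-0.001, -0.001, -1.0]]
wrist_force: [0.0, 0.9, -1.1]
grip_width: 0.0444
finger_force: 30.0
```

```bash
python3 - <<'E'
from p import *
s=bot.read_state(); print(s['clock'],s['eef_pos'],s['wrist_force'],s['grip_width'],s['joints'].round(1))
c=viewer.camera('wrist'); save('w2',c['img'],1.2)
q=(.5425,-.2655,.1379)
L=dict(rose=(-1,1),blue=(1,1),gold=(1,-1),yellow=(-1,-1)); cc,ss=np.cos(q[2]),np.sin(q[2]); A=np.array([[cc,-ss],[ss,cc]])
for k in L: print(k,proj(c,[*(q[:2]+A@(np.array(L[k])*[.0475,.03725])),.028]).round(1))
E
```

```text
7.4833 [ 0.47909624 -0.1160622   0.15926876] [ 0.04980451  0.88141085 -1.10958751] 0.04438557583022574 [-30.4   4.9  41.1 109.8  -3.4  66.6   8.8]
rose [293. 321.]
blue [394.6 303.6]
gold [402.8 371.3]
yellow [306.5 386.9]
```

View pics/w2.png

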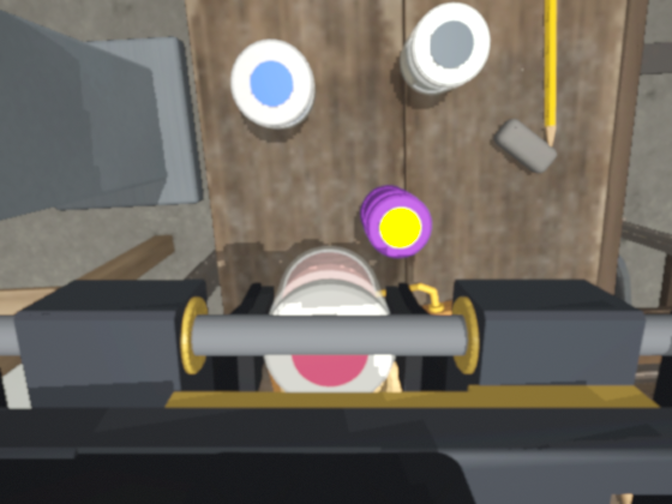

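The wrist view shows the pink jar held upright, the blue jar at (226,70), the grey one at (377,37) and the purple look-alike at (333,190).

```bash
python3 - <<'E'
from p import *
c=viewer.camera('wrist'); d=dab(c['img'],(185,30,270,110),'blue'); print(d,atz(c,*d[0],.052).round(4))
T=viewer.camera('top')
print('blue tri',tri([c,T],[d[0],(289,235.23)]).round(4))
S=viewer.camera('scene')
for k,a in dict(rose=[305,275,335,300],blue=[335,255,360,275],yellow=[330,295,360,320]).items():
    print(k,dab(S['img'],a,k))
for k,a in dict(rose=[380,230,412,248],blue=[375,183,402,202],yellow=[420,222,445,242]).items():
    print(k,dab(T['img'],a,k))
save('s2',S['img'],5.5,(295,230,415,335))
q=(.5425,-.2655,.1379)
L=dict(rose=(-1,1),blue=(1,1),gold=(1,-1),yellow=(-1,-1)); cc,ss=np.cos(q[2]),np.sin(q[2]); A=np.array([[cc,-ss],[ss,cc]])
for k in L:
  w=q[:2]+A@(np.array(L[k])*[.0475,.03725]); w2=w+A@[-.045,0]
  print(k,w.round(4),'crop',((proj(S,[*w,.030])-[295,230])*5.5).round(1),'chip',((proj(S,[*w2,.031])-[295,230])*5.5).round(1),'topchip',proj(T,[*w2,.031]).round(1))
plan([(.4905,-.235,.16,7.9,30,5)])
E
```

```text
Traceback (most recent call last):
TypeError: 'NoneType' object is not subscriptable
```

```bash
cat > q.py <<'E'
from p import *
c=viewer.camera('wrist'); print(cv2.cvtColor(c['img'][66:74:4,222:230:4],cv2.COLOR_RGB2HSV).tolist()); hs=cv2.cvtColor(c['img'],cv2.COLOR_RGB2HSV)
m=np.zeros(hs.shape[:2],np.uint8); m[30:110,185:270]=((hs[...,0]>100)&(hs[...,0]<130)&(hs[...,1]>90))[30:110,185:270]
M=cv2.moments(m,True); u=(M['m10']/M['m00'],M['m01']/M['m00']); print(u,M['m00'],atz(c,*u,.052).round(4))
T=viewer.camera('top')
print('blue tri',tri([c,T],[u,(289,235.23)]).round(4))
S=viewer.camera('scene')
for k,a in dict(rose=[305,275,335,300],blue=[335,255,360,275],yellow=[330,295,360,320]).items():
    print(k,dab(S['img'],a,k),dab(T['img'],dict(rose=[380,230,412,248],blue=[375,183,402,202],yellow=[420,222,445,242])[k],k))
save('s2',S['img'],5.5,(295,230,415,335))
q=(.5425,-.2655,.1379)
L=dict(rose=(-1,1),blue=(1,1),gold=(1,-1),yellow=(-1,-1)); cc,ss=np.cos(q[2]),np.sin(q[2]); A=np.array([[cc,-ss],[ss,cc]])
for k in L:
  w=q[:2]+A@(np.array(L[k])*[.0475,.03725]); w2=w+A@[-.045,0]
  print(k,w.round(4),'crop',((proj(S,[*w,.030])-[295,230])*5.5).round(1),'chip',((proj(S,[*w2,.031])-[295,230])*5.5).round(1),proj(S,[*w2,.031]).round(1),'topchip',proj(T,[*w2,.031]).round(1))
plan([(.4905,-.235,.16,7.9,30,5)])
E
python3 q.py
```

```text
[[[108, 118, 255], [107, 118, 255]], [[107, 119, 255], [107, 119, 255]]]
(226.6735112936345, 73.46201232032854) 974.0 [ 0.45   -0.0144  0.052 ]
blue tri [ 0.4508 -0.0153  0.0587]
rose (array([319.65957447, 285.34042553]), [9, 6, 12, 10, 47]) None
blue (array([347.25      , 263.58333333]), [7, 5, 11, 8, 24]) None
yellow (array([344.96226415, 305.90566038]), [9, 6, 13, 11, 53]) None
rose [ 0.4903 -0.2351] crop [207.8 247.9] chip [135.1 305.1] [319.6 285.5] topchip [397.7 238.3]
blue [ 0.5844 -0.2221] crop [351.2 132.5] chip [285.2 184.3] [346.9 263.5] topchip [389.1 193.7]
gold [ 0.5947 -0.2959] crop [488.8 230.4] chip [423.4 286.7] [372.  282.1] topchip [423.7 188.8]
yellow [ 0.5006 -0.3089] crop [346.2 355.6] chip [273.8 417.9] [344.8 306. ] topchip [432.9 233.2]
[-0.0003, -0.0003, -0.1184, -0.2425, 0.0342, -0.0008, 30] x 5
```

View pics/s2.png

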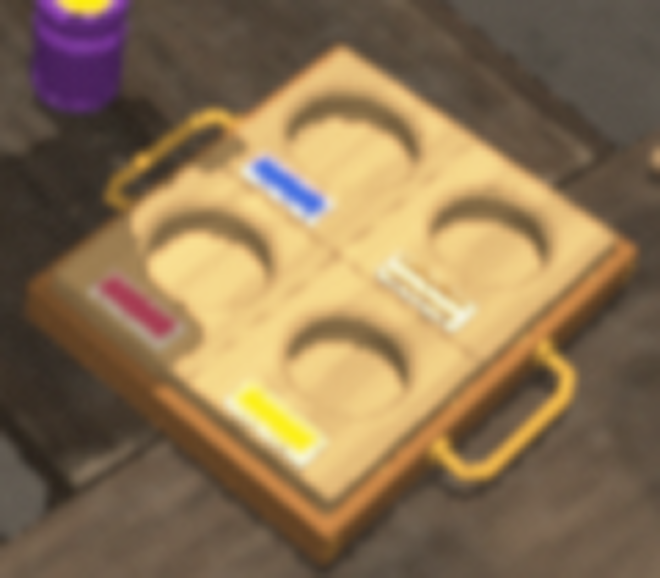

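Projected chips match the scene chips to within 0.3 px ((320,285), (347,264), (345,306)), so the caddy pose is good. Next I'll place the pink jar.

>>> {"op": "apply_moves", "data": {
  "targets": [
    [[0,0,-0.118,-0.2425,0.034,0,30],[0,0,-0.118,-0.2425,0.034,0,30],[0,0,-0.118,-0.2425,0.034,0,30],[0,0,-0.118,-0.2425,0.034,0,30],[0,0,-0.118,-0.2425,0.034,0,30]]
  ]
}}

```text
clock: 8.15
eef_pos: [0.4895, -0.2398, 0.1599]
ee_rot: [[-0.13, 0.991, -0.0], [0.991, 0.13, -0.002], [-0.002, -0.001, -1.0]]
wrist_force: [-0.4, -0.2, -0.1]
grip_width: 0.045
finger_force: 30.0
```

>>> {"op": "apply_moves", "data": {
  "targets": [
    [[0,0,0,0,0,0.17,30],[0,0,0,0,0,0.17,30],[0,0,0,0,0,0.17,30],[0,0,0,0,0,0.17,30],[0,0,0,0,0,0.17,30]]
  ]
}}

```text
clock: 8.57
eef_pos: [0.4909, -0.2365, 0.0767]
ee_rot: [[-0.135, 0.991, 0.001], [0.991, 0.135, -0.0], [-0.0, 0.001, -1.0]]
wrist_force: [0.1, 0.2, 0.2]
grip_width: 0.0445
finger_force: 30.0
```

```bash
python3 - <<'E'
from p import *
c=viewer.camera('wrist'); s=bot.read_state(); print(s['eef_pos'],s['wrist_force'],s['grip_width'],s['joints'].round(1),s['ee_rot'][:,2])
plan([(.4905,-.235,.056,7.9,30,5)])
E
```

```text
[ 0.49133224 -0.23693059  0.07731196] [-0.65350931 -1.27460176 -0.33245833] 0.04494932095976448 [-15.4  20.3  43.1 107.4 -16.2  58.4  42.2] [ 2.73698442e-03 -3.71522983e-04 -9.99996185e-01]
[0.0017, 0.0005, -0.0018, 0.0041, -0.0012, 0.0426, 30] x 5
```

>>> {"op": "apply_moves", "data": {
  "targets": [
    [[0.001,0,0,0.004,-0.001,0.042,30],[0.001,0,0,0.004,-0.001,0.042,30],[0.001,0,0,0.004,-0.001,0.042,30],[0.001,0,0,0.004,-0.001,0.042,30],[0.001,0,0,0.004,-0.001,0.042,30]]
  ]
}}

```text
clock: 9.03
eef_pos: [0.4899, -0.2354, 0.0555]
ee_rot: [[-0.134, 0.991, 0.0], [0.991, 0.134, -0.0], [-0.0, 0.0, -1.0]]
wrist_force: [-0.2, -0.9, -1.1]
grip_width: 0.0448
finger_force: 30.0
```

>>> {"op": "apply_moves", "data": {
  "targets": [
    [[0,0,0,0,0,0.01,30],[0,0,0,0,0,0.02,30],[0,0,0,0,0,0.03,30],[0,0,0,0,0,0.034,30],[0,0,0,0,0,0.034,30]]
  ]
}}

```text
clock: 9.45
eef_pos: [0.4889, -0.2351, 0.0371]
ee_rot: [[-0.134, 0.991, -0.002], [0.991, 0.134, 0.001], [0.001, -0.002, -1.0]]
wrist_force: [-3.2, 1.7, 6.6]
grip_width: 0.045
finger_force: 30.0
```

>>> {"op": "apply_moves", "data": {
  "targets": [
    [[0,0,0,0,0,-0.002,70],[0,0,0,0,0,-0.002,70],[0,0,0,0,0,-0.002,70],[0,0,0,0,0,-0.002,70],[0,0,0,0,0,-0.002,70]]
  ]
}}

```text
clock: 9.87
eef_pos: [0.489, -0.2351, 0.0379]
ee_rot: [[-0.134, 0.991, -0.002], [0.991, 0.134, -0.0], [0.0, -0.002, -1.0]]
wrist_force: [0.0, 0.0, 0.0]
grip_width: 0.0671
finger_force: 0.0
```

>>> {"op": "apply_moves", "data": {
  "targets": [
    [[0,0,0,0,0,-0.05,70],[0,0,0,0,0,-0.1,80],[0,0,0,0,0,-0.26,87],[0,0,0,0,0,-0.26,87],[0,0,0,0,0,-0.26,87]]
  ]
}}

```text
clock: 10.28
eef_pos: [0.4922, -0.237, 0.1748]
ee_rot: [[-0.133, 0.991, 0.008], [0.991, 0.133, -0.002], [-0.003, 0.007, -1.0]]
wrist_force: [1.5, -0.4, -0.5]
grip_width: 0.0844
finger_force: 0.0
```

```bash
python3 - <<'E'
from p import *
s=bot.read_state(); print(s['eef_pos'],s['wrist_force'],s['grip_width'],s['joints'].round(1))
plan([(.45,-.015,.15,7.9,87,5),(.45,-.015,.08,7.9,87,5)])
E
```

```text
[ 0.49216331 -0.23699468  0.17482934] [ 1.54810409 -0.36305453 -0.49188463] 0.08441845587361574 [-19.3  12.9  46.2 101.9 -10.   68.9  37.4]
[0.0023, 0.001, -0.0015, 0.2257, -0.0125, 0.024, 87] x 5
[0.0024, 0.001, -0.0014, 0.2257, -0.0119, 0.0244, 87] x 5
[-0.0, 0.0, -0.0, 0.0, 0.0, 0.14, 87] x 5
```

>>> {"op": "apply_moves", "data": {
  "targets": [
    [[0,0,0,0.2257,-0.0125,0.02,87],[0,0,0,0.2257,-0.0125,0.02,87],[0,0,0,0.2257,-0.0125,0.02,87],[0,0,0,0.2257,-0.0125,0.02,87],[0,0,0,0.2257,-0.0125,0.02,87]]
  ]
}}

```text
clock: 10.7
eef_pos: [0.4679, -0.1222, 0.158]
ee_rot: [[-0.137, 0.991, -0.001], [0.991, 0.137, 0.001], [0.001, -0.001, -1.0]]
wrist_force: [1.5, 0.3, 0.0]
grip_width: 0.0868
finger_force: 0.0
```

>>> {"op": "apply_moves", "data": {
  "targets": [
    [[0,0,0,0.2257,-0.0125,0.02,87],[0,0,0,0.2257,-0.0125,0.02,87],[0,0,0,0.2257,-0.0125,0.02,87],[0,0,0,0.2257,-0.0125,0.02,87],[0,0,0,0.2257,-0.0125,0.02,87]]
  ]
}}

```text
clock: 11.12
eef_pos: [0.4468, -0.0127, 0.148]
ee_rot: [[-0.135, 0.991, -0.001], [0.991, 0.135, -0.0], [0.0, -0.001, -1.0]]
wrist_force: [-0.8, -0.4, -0.4]
grip_width: 0.0867
finger_force: 0.0
```

>>> {"op": "apply_moves", "data": {
  "targets": [
    [[0,0,0,0,0,0.13,87],[0,0,0,0,0,0.13,87],[0,0,0,0,0,0.13,87],[0,0,0,0,0,0.13,87],[0,0,0,0,0,0.13,87]]
  ]
}}

```text
clock: 11.53
eef_pos: [0.4476, -0.0143, 0.0844]
ee_rot: [[-0.132, 0.991, -0.0], [0.991, 0.132, -0.0], [-0.0, -0.0, -1.0]]
wrist_force: [-0.2, -0.3, -0.0]
grip_width: 0.087
finger_force: 0.0
```

```bash
python3 - <<'E'
from p import *
T=viewer.camera('top');S=viewer.camera('scene');c=viewer.camera('wrist')
s=bot.read_state(); print(s['clock'],s['eef_pos'],s['wrist_force'],s['grip_width'],s['joints'].round(1))
save('s3',np.hstack([cv2.resize(S['img'][200:330,280:420],(420,390)),cv2.resize(T['img'][140:260,340:460],(380,390))]))
plan([(.4505,-.015,.021,7.9,87,5)])
E
```

```text
11.6833 [ 0.44770984 -0.01333879  0.08447777] [0.51631596 0.59068187 0.18890427] 0.08708255694252971 [-38.6   3.9  36.  120.3  -2.8  56.5   6.5]
[0.0006, -0.0003, -0.0027, -0.0041, 0.005, 0.127, 87] x 5
```

View pics/s3.png

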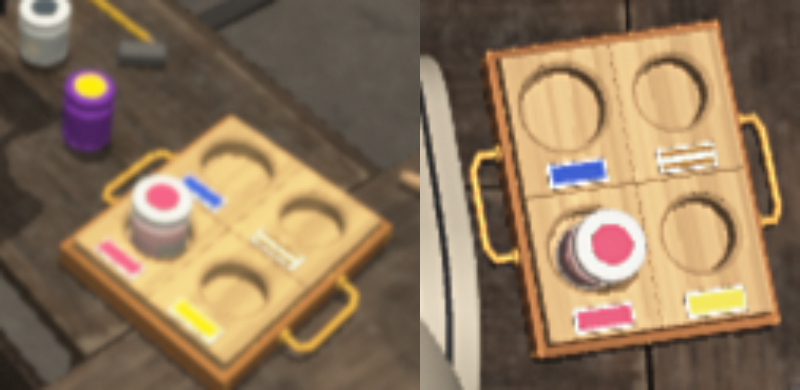

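```bash
python3 - <<'E'
from p import *
T=viewer.camera('top');S=viewer.camera('scene')
a=dab(T['img'],(385,190,425,235),'rose'); b=dab(S['img'],(322,255,350,275),'rose'); print(a,b)
for x in ([.4903,-.2351,.07],): print(proj(T,x),proj(S,x))
print(tri([T,S],[a[0],b[0]]))
E
```

```text
(array([400.38938053, 214.69026549]), [10, 19, 12, 12, 113]) (array([333.71929825, 265.07017544]), [7, 7, 10, 7, 57])
[399.24482457 214.30646426] [334.42408109 263.88754582]
[ 0.48845506 -0.23684154  0.06936712]
```

The pink jar is upright and seated: its dab triangulates to z 0.069 against 0.070 expected. Next I'll grip the blue jar.

>>> {"op": "apply_moves", "data": {
  "targets": [
    [[0,0,-0.003,-0.004,0.005,0.12,87],[0,0,-0.003,-0.004,0.005,0.12,87],[0,0,-0.003,-0.004,0.005,0.12,87],[0,0,-0.003,-0.004,0.005,0.12,87],[0,0,-0.003,-0.004,0.005,0.12,87]]
  ]
}}

```text
clock: 12.2
eef_pos: [0.4501, -0.0148, 0.0243]
ee_rot: [[-0.138, 0.99, -0.0], [0.99, 0.138, 0.0], [0.0, -0.0, -1.0]]
wrist_force: [0.5, 0.2, 0.4]
grip_width: 0.0869
finger_force: 0.0
```

>>> {"op": "apply_moves", "data": {
  "targets": [
    [[0,0,0,0,0,0,30],[0,0,0,0,0,0,30],[0,0,0,0,0,0,30],[0,0,0,0,0,0,30],[0,0,0,0,0,0,30]]
  ]
}}

```text
clock: 12.62
eef_pos: [0.4494, -0.0147, 0.0233]
ee_rot: [[-0.139, 0.99, -0.001], [0.99, 0.139, 0.0], [0.0, -0.001, -1.0]]
wrist_force: [0.5, 0.8, 0.6]
grip_width: 0.0617
finger_force: 0.0
```

>>> {"op": "apply_moves", "data": {
  "targets": [
    [[0,0,0,0,0,0,30],[0,0,0,0,0,0,30],[0,0,0,0,0,0,30],[0,0,0,0,0,0,30],[0,0,0,0,0,0,30]]
  ]
}}

```text
clock: 13.03
eef_pos: [0.4493, -0.0148, 0.0231]
ee_rot: [[-0.138, 0.99, -0.002], [0.99, 0.138, -0.0], [0.0, -0.002, -1.0]]
wrist_force: [0.4, 0.1, 1.5]
grip_width: 0.0486
finger_force: 30.0
```

```bash
python3 - <<'E'
from p import *
s=bot.read_state(); print(s['clock'],s['eef_pos'],s['wrist_force'],s['grip_width'],s['finger_force'],s['joints'].round(1))
x,y,z=s['eef_pos']
plan([(x,y,.17,7.9,30,5),(.5844,-.2221,.17,7.9,30,5)])
E
```

```text
13.0333 [ 0.44927986 -0.0147701   0.02310119] [0.36541849 0.13755425 1.45993414] 0.0486345734406266 30.004445970989764 [-36.8  11.4  35.6 122.7  -8.8  48.4  12.1]
[-0.001, -0.0001, 0.0006, 0.0, -0.0004, -0.2938, 30] x 5
[0.0, 0.0, 0.0, -0.2239, 0.1053, 0.0, 30] x 5
[0.0, 0.0, 0.0, -0.2239, 0.1053, 0.0, 30] x 5
```

>>> {"op": "apply_moves", "data": {
  "targets": [
    [[0,0,0,0,0,-0.29,30],[0,0,0,0,0,-0.29,30],[0,0,0,0,0,-0.29,30],[0,0,0,0,0,-0.29,30],[0,0,0,0,0,-0.29,30]]
  ]
}}

```text
clock: 13.45
eef_pos: [0.4519, -0.0145, 0.1724]
ee_rot: [[-0.138, 0.99, 0.005], [0.99, 0.138, 0.002], [0.002, 0.006, -1.0]]
wrist_force: [0.9, 0.8, -1.6]
grip_width: 0.049
finger_force: 30.0
```

>>> {"op": "apply_moves", "data": {
  "targets": [
    [[0,0,0,-0.224,0.105,0,30],[0,0,0,-0.224,0.105,0,30],[0,0,0,-0.224,0.105,0,30],[0,0,0,-0.224,0.105,0,30],[0,0,0,-0.224,0.105,0,30]]
  ]
}}

```text
clock: 13.87
eef_pos: [0.5165, -0.1208, 0.1662]
ee_rot: [[-0.134, 0.991, -0.005], [0.991, 0.134, -0.003], [-0.002, -0.005, -1.0]]
wrist_force: [0.3, 1.2, -1.6]
grip_width: 0.0489
finger_force: 30.0
```

>>> {"op": "apply_moves", "data": {
  "targets": [
    [[0,0,0,-0.224,0.105,0,30],[0,0,0,-0.224,0.105,0,30],[0,0,0,-0.224,0.105,0,30],[0,0,0,-0.224,0.105,0,30],[0,0,0,-0.224,0.105,0,30]]
  ]
}}

```text
clock: 14.28
eef_pos: [0.5837, -0.2236, 0.1661]
ee_rot: [[-0.136, 0.991, -0.005], [0.991, 0.136, -0.001], [-0.0, -0.005, -1.0]]
wrist_force: [-0.1, 0.9, -1.4]
grip_width: 0.0491
finger_force: 30.0
```

>>> {"op": "apply_moves", "data": {
  "targets": [
    [[0,0,0,0,0,0.18,30],[0,0,0,0,0,0.18,30],[0,0,0,0,0,0.18,30],[0,0,0,0,0,0.18,30],[0,0,0,0,0,0.18,30]]
  ]
}}

```text
clock: 14.7
eef_pos: [0.5848, -0.2212, 0.0794]
ee_rot: [[-0.139, 0.99, -0.001], [0.99, 0.139, 0.0], [0.0, -0.001, -1.0]]
wrist_force: [0.4, 0.5, -0.3]
grip_width: 0.0486
finger_force: 30.0
```

```bash
python3 - <<'E'
from p import *
c=viewer.camera('wrist');s=bot.read_state(); print(s['clock'],s['eef_pos'],s['wrist_force'],s['grip_width'],s['joints'].round(1))
plan([(.5844,-.2221,.055,7.9,30,5)])
E
```

```text
14.75 [ 0.58545513 -0.22179901  0.08038087] [ 0.77437231 -0.50023762 -1.39001209] 0.04871860600772502 [-15.3  30.8  42.3  94.7 -22.7  63.3  41.3]
[0.0008, 0.0004, 0.0011, -0.0003, -0.0022, 0.0508, 30] x 5
```

>>> {"op": "apply_moves", "data": {
  "targets": [
    [[0,0,0,0,-0.001,0.05,30],[0,0,0,0,-0.001,0.05,30],[0,0,0,0,-0.001,0.05,30],[0,0,0,0,-0.001,0.05,30],[0,0,0,0,-0.001,0.05,30]]
  ]
}}

```text
clock: 15.17
eef_pos: [0.5847, -0.2224, 0.0547]
ee_rot: [[-0.139, 0.99, 0.001], [0.99, 0.139, -0.001], [-0.001, 0.001, -1.0]]
wrist_force: [-0.2, 0.6, -0.5]
grip_width: 0.049
finger_force: 30.0
```

>>> {"op": "apply_moves", "data": {
  "targets": [
    [[0,0,0,0,0,0.01,30],[0,0,0,0,0,0.02,30],[0,0,0,0,0,0.03,30],[0,0,0,0,0,0.036,30],[0,0,0,0,0,0.038,30]]
  ]
}}

```text
clock: 15.58
eef_pos: [0.5836, -0.2221, 0.035]
ee_rot: [[-0.138, 0.99, -0.002], [0.99, 0.138, 0.001], [0.001, -0.002, -1.0]]
wrist_force: [-11.2, 6.8, 29.1]
grip_width: 0.0485
finger_force: 30.1
```

Floor contact at z 0.035, as expected. I'll release, then go to the yellow jar.

>>> {"op": "apply_moves", "data": {
  "targets": [
    [[0,0,0,0,0,-0.004,70],[0,0,0,0,0,-0.004,70],[0,0,0,0,0,-0.004,70],[0,0,0,0,0,-0.004,70],[0,0,0,0,0,-0.004,70]]
  ]
}}

```text
clock: 16.0
eef_pos: [0.5837, -0.2221, 0.0356]
ee_rot: [[-0.138, 0.99, -0.002], [0.99, 0.138, -0.0], [0.0, -0.002, -1.0]]
wrist_force: [-0.8, -0.1, 0.5]
grip_width: 0.068
finger_force: 0.0
```

>>> {"op": "apply_moves", "data": {
  "targets": [
    [[0,0,0,0,0,-0.05,70],[0,0,0,0,0,-0.1,70],[0,0,0,0,0,-0.27,70],[0,0,0,0,0,-0.27,70],[0,0,0,0,0,-0.27,70]]
  ]
}}

```text
clock: 16.42
eef_pos: [0.5868, -0.2241, 0.1787]
ee_rot: [[-0.138, 0.99, 0.008], [0.99, 0.138, -0.003], [-0.004, 0.008, -1.0]]
wrist_force: [0.5, -0.3, 0.1]
grip_width: 0.07
finger_force: 0.0
```

```bash
python3 - <<'E'
from p import *
c=viewer.camera('wrist');s=bot.read_state(); print(s['clock'],s['eef_pos'],s['wrist_force'],s['grip_width'],s['joints'].round(1))
plan([(.515,.2,.20,7.9,70,5)])
E
```

```text
16.4667 [ 0.5860301  -0.22336423  0.17553955] [0.2675016  0.10380288 0.28671162] 0.06989107461301942 [-17.4  25.5  45.4  89.4 -18.7  72.7  38.6]
[0.0011, 0.0005, 0.0002, 0.286, -0.0078, -0.0171, 70] x 5
[0.0012, 0.0006, 0.0001, 0.286, -0.0079, -0.0168, 70] x 5
[0.0011, 0.0005, 0.0002, 0.2861, -0.008, -0.0165, 70] x 5
```

>>> {"op": "apply_moves", "data": {
  "targets": [
    [[0,0,0,0.286,-0.008,-0.017,70],[0,0,0,0.286,-0.008,-0.017,70],[0,0,0,0.286,-0.008,-0.017,70],[0,0,0,0.286,-0.008,-0.017,70],[0,0,0,0.286,-0.008,-0.017,70]]
  ]
}}

```text
clock: 16.88
eef_pos: [0.5599, -0.0748, 0.1785]
ee_rot: [[-0.146, 0.989, -0.003], [0.989, 0.146, 0.002], [0.003, -0.002, -1.0]]
wrist_force: [0.6, 0.1, -0.6]
grip_width: 0.0698
finger_force: 0.0
```

>>> {"op": "apply_moves", "data": {
  "targets": [
    [[0,0,0,0.286,-0.008,-0.017,70],[0,0,0,0.286,-0.008,-0.017,70],[0,0,0,0.286,-0.008,-0.017,70],[0,0,0,0.286,-0.008,-0.017,70],[0,0,0,0.286,-0.008,-0.017,70]]
  ]
}}

```text
clock: 17.3
eef_pos: [0.5355, 0.0656, 0.1872]
ee_rot: [[-0.146, 0.989, -0.003], [0.989, 0.146, 0.001], [0.002, -0.003, -1.0]]
wrist_force: [0.6, -0.9, -0.6]
grip_width: 0.07
finger_force: 0.0
```

>>> {"op": "apply_moves", "data": {
  "targets": [
    [[0,0,0,0.286,-0.008,-0.017,70],[0,0,0,0.286,-0.008,-0.017,70],[0,0,0,0.286,-0.008,-0.017,70],[0,0,0,0.286,-0.008,-0.017,70],[0,0,0,0.286,-0.008,-0.017,70]]
  ]
}}

```text
clock: 17.72
eef_pos: [0.5113, 0.2059, 0.1956]
ee_rot: [[-0.145, 0.989, -0.003], [0.989, 0.145, 0.0], [0.001, -0.003, -1.0]]
wrist_force: [0.5, -0.5, -0.7]
grip_width: 0.07
finger_force: 0.0
```

```bash
python3 - <<'E'
from p import *
T=viewer.camera('top');S=viewer.camera('scene');c=viewer.camera('wrist')
s=bot.read_state(); print(s['clock'],s['eef_pos'],s['wrist_force'],s['joints'].round(1))
save('y1',np.hstack([cv2.resize(S['img'][200:330,280:420],(420,390)),c['img'][:390,180:560]]))
print('exp',proj(c,[.5225,.2653,.058]))
b=dab(S['img'],(340,220,375,255),'blue'); x=[.5844,-.2221,.064]; print('blue placed',b,proj(S,x),proj(T,x),dab(T['img'],(375,155,405,185),'blue'))
u,v=proj(c,[.5225,.2653,.058]).astype(int); d=dab(c['img'],(max(u-35,0),max(v-35,0),u+35,v+35),'yellow'); print(d, d and atz(c,*d[0],.058))
plan([(.5225,.2653,.10,7.9,70,5)])
E
```

```text
17.8667 [0.5130583  0.19934146 0.19584362] [-0.54508906 -0.51264426  0.45179772] [-57.9  11.6  36.5  98.9  -7.2  72.  -11.8]
exp [296.77895852 121.40365014]
blue placed (array([360.3125    , 244.97916667]), [16, 22, 9, 7, 48]) [360.78418072 244.61367673] [389.45712796 169.23888512] (array([389.64485981, 169.03738318]), [9, 9, 12, 11, 107])
(array([296.15393519, 121.03819444]), [19, 19, 33, 33, 864]) [0.52194475 0.26551822 0.058     ]
[-0.0014, 0.0007, -0.0004, 0.1283, 0.0372, 0.1915, 70] x 5
```

View pics/y1.png

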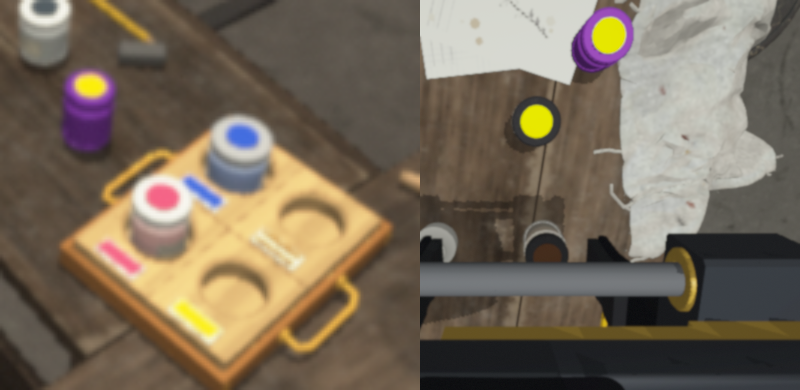

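Blue is seated: its dab projects within 0.5 px of expected in both views. In the wrist view the real yellow jar (black lid) is at (296,121) and the purple look-alike at (369,35).

>>> {"op": "apply_moves", "data": {
  "targets": [
    [[0,0,0,0.128,0.036,0.19,63],[0,0,0,0.128,0.036,0.19,63],[0,0,0,0.128,0.036,0.19,63],[0,0,0,0.128,0.036,0.19,63],[0,0,0,0.128,0.036,0.19,63]]
  ]
}}

```text
clock: 18.28
eef_pos: [0.5213, 0.265, 0.0997]
ee_rot: [[-0.137, 0.991, -0.004], [0.991, 0.137, -0.003], [-0.003, -0.004, -1.0]]
wrist_force: [-0.0, -0.8, 1.9]
grip_width: 0.0633
finger_force: 0.0
```

```bash
python3 - <<'E'
from p import *
c=viewer.camera('wrist');c=viewer.camera('wrist');s=bot.read_state(); print(s['clock'],s['eef_pos'],s['grip_width'])
plan([(.5222,.2654,.026,7.9,63,5)])
E
```

```text
18.3833 [0.52294345 0.26459545 0.1023756 ] 0.06293585488050367
[-0.0002, 0.0003, -0.0014, 0.0019, -0.0012, 0.1528, 63] x 5
```

>>> {"op": "apply_moves", "data": {
  "targets": [
    [[0,0,0,0.001,0,0.15,63],[0,0,0,0.001,0,0.15,63],[0,0,0,0.001,0,0.15,63],[0,0,0,0.001,0,0.15,63],[0,0,0,0.001,0,0.15,63]]
  ]
}}

```text
clock: 18.8
eef_pos: [0.5231, 0.2671, 0.0291]
ee_rot: [[-0.137, 0.991, 0.001], [0.991, 0.137, 0.001], [0.001, 0.001, -1.0]]
wrist_force: [0.9, -0.1, -0.9]
grip_width: 0.063
finger_force: 0.0
```

>>> {"op": "apply_moves", "data": {
  "targets": [
    [[0,0,0,0,0,0,30],[0,0,0,0,0,0,30],[0,0,0,0,0,0,30],[0,0,0,0,0,0,30],[0,0,0,0,0,0,30]]
  ]
}}

```text
clock: 19.22
eef_pos: [0.5216, 0.2677, 0.0271]
ee_rot: [[-0.139, 0.99, -0.001], [0.99, 0.139, 0.001], [0.001, -0.001, -1.0]]
wrist_force: [-1.0, -0.2, 5.6]
grip_width: 0.0405
finger_force: 30.0
```

>>> {"op": "apply_moves", "data": {
  "targets": [
    [[0,0,0,0,0,0,30],[0,0,0,0,0,0,30],[0,0,0,0,0,0,30],[0,0,0,0,0,0,30],[0,0,0,0,0,0,30]]
  ]
}}

```text
clock: 19.63
eef_pos: [0.5216, 0.2677, 0.0271]
ee_rot: [[-0.139, 0.99, -0.001], [0.99, 0.139, 0.001], [0.001, -0.001, -1.0]]
wrist_force: [-2.1, -0.5, 7.4]
grip_width: 0.0404
finger_force: 30.0
```

```bash
python3 - <<'E'
from p import *
s=bot.read_state(); print(s['clock'],s['eef_pos'],s['wrist_force'],s['grip_width'],s['finger_force'],s['joints'].round(1))
x,y,z=s['eef_pos']
plan([(x,y,.18,7.9,30,5),(.5006,-.3089,.18,7.9,30,5)],step=.15)
E
```

```text
19.6333 [0.52163194 0.26774599 0.02709596] [-2.07037702 -0.5353312   7.44105779] 0.04041021307369517 30.00994700132651 [-56.7  27.4  31.1 102.5 -17.   54.8 -10.6]
[-0.0003, -0.0002, 0.0004, 0.0001, -0.0002, -0.1529, 30] x 5
[-0.0004, -0.0002, 0.0003, 0.0001, -0.0001, -0.1529, 30] x 5
[0.0, -0.0, 0.0, -0.2841, -0.0501, -0.0, 30] x 5
[0.0, -0.0, 0.0, -0.2841, -0.0501, -0.0, 30] x 5
[0.0, -0.0, 0.0, -0.2841, -0.0501, -0.0, 30] x 5
[0.0, -0.0, 0.0, -0.2841, -0.0501, -0.0, 30] x 5
```

>>> {"op": "apply_moves", "data": {
  "targets": [
    [[0,0,0,0,0,-0.31,30],[0,0,0,0,0,-0.31,30],[0,0,0,0,0,-0.31,30],[0,0,0,0,0,-0.31,30],[0,0,0,0,0,-0.31,30]]
  ]
}}

```text
clock: 20.05
eef_pos: [0.5245, 0.2686, 0.1881]
ee_rot: [[-0.138, 0.99, 0.006], [0.99, 0.138, 0.006], [0.005, 0.007, -1.0]]
wrist_force: [0.9, 0.8, 0.2]
grip_width: 0.0405
finger_force: 30.0
```

>>> {"op": "apply_moves", "data": {
  "targets": [
    [[0,0,0,-0.284,-0.05,0,30],[0,0,0,-0.284,-0.05,0,30],[0,0,0,-0.284,-0.05,0,30],[0,0,0,-0.284,-0.05,0,30],[0,0,0,-0.284,-0.05,0,30]]
  ]
}}

```text
clock: 20.47
eef_pos: [0.5164, 0.1173, 0.1813]
ee_rot: [[-0.131, 0.991, -0.002], [0.991, 0.131, -0.001], [-0.001, -0.002, -1.0]]
wrist_force: [0.8, 0.2, -0.2]
grip_width: 0.0407
finger_force: 30.0
```

>>> {"op": "apply_moves", "data": {
  "targets": [
    [[0,0,0,-0.284,-0.05,0,30],[0,0,0,-0.284,-0.05,0,30],[0,0,0,-0.284,-0.05,0,30],[0,0,0,-0.284,-0.05,0,30],[0,0,0,-0.284,-0.05,0,30]]
  ]
}}

```text
clock: 20.88
eef_pos: [0.5108, -0.026, 0.1813]
ee_rot: [[-0.132, 0.991, -0.002], [0.991, 0.132, -0.001], [-0.001, -0.002, -1.0]]
wrist_force: [0.1, -0.1, -0.1]
grip_width: 0.0405
finger_force: 30.0
```

>>> {"op": "apply_moves", "data": {
  "targets": [
    [[0,0,0,-0.284,-0.05,0,30],[0,0,0,-0.284,-0.05,0,30],[0,0,0,-0.284,-0.05,0,30],[0,0,0,-0.284,-0.05,0,30],[0,0,0,-0.284,-0.05,0,30]]
  ]
}}

```text
clock: 21.3
eef_pos: [0.5053, -0.1695, 0.1813]
ee_rot: [[-0.132, 0.991, -0.002], [0.991, 0.132, -0.002], [-0.002, -0.002, -1.0]]
wrist_force: [-0.3, 0.1, -0.8]
grip_width: 0.0405
finger_force: 30.0
```

>>> {"op": "apply_moves", "data": {
  "targets": [
    [[0,0,0,-0.284,-0.05,0,30],[0,0,0,-0.284,-0.05,0,30],[0,0,0,-0.284,-0.05,0,30],[0,0,0,-0.284,-0.05,0,30],[0,0,0,-0.284,-0.05,0,30]]
  ]
}}

```text
clock: 21.72
eef_pos: [0.4999, -0.313, 0.1809]
ee_rot: [[-0.133, 0.991, -0.003], [0.991, 0.133, -0.003], [-0.002, -0.003, -1.0]]
wrist_force: [0.5, -0.2, -1.7]
grip_width: 0.0411
finger_force: 30.0
```

```bash
python3 - <<'E'
from p import *
c=viewer.camera('wrist');c=viewer.camera('wrist');s=bot.read_state(); print(s['clock'],s['eef_pos'],s['wrist_force'],s['grip_width'],s['joints'].round(1))
plan([(.5003,-.3069,.085,7.9,30,5)])
E
```

```text
21.8167 [ 0.50141929 -0.30837582  0.18063993] [-0.47944205  0.60617141 -1.41720914] 0.0409953110636727 [-14.3  21.8  52.4  94.8 -17.9  72.4  49.5]
[-0.0017, -0.0004, 0.0004, 0.0031, -0.0013, 0.1913, 30] x 5
```

>>> {"op": "apply_moves", "data": {
  "targets": [
    [[0,0,0,0.003,-0.001,0.19,30],[0,0,0,0.003,-0.001,0.19,30],[0,0,0,0.003,-0.001,0.19,30],[0,0,0,0.003,-0.001,0.19,30],[0,0,0,0.003,-0.001,0.19,30]]
  ]
}}

```text
clock: 22.23
eef_pos: [0.5011, -0.3066, 0.0874]
ee_rot: [[-0.14, 0.99, -0.002], [0.99, 0.14, -0.0], [0.0, -0.002, -1.0]]
wrist_force: [0.2, -1.2, 0.7]
grip_width: 0.0406
finger_force: 30.0
```

```bash
python3 - <<'E'
from p import *
c=viewer.camera('wrist');c=viewer.camera('wrist');s=bot.read_state(); print(s['clock'],s['eef_pos'],s['ee_rot'][:,2],s['joints'].round(1))
plan([(.5003,-.3069,.057,7.9,30,5)])
E
```

```text
22.3333 [ 0.50176975 -0.30782636  0.08880396] [ 0.00124958 -0.00121311 -0.99999848] [-11.5  27.3  49.  100.4 -22.9  62.7  53.1]
[0.0007, 0.0009, 0.0011, 0.0023, -0.0027, 0.0636, 30] x 5
```

>>> {"op": "apply_moves", "data": {
  "targets": [
    [[0,0,0,0.002,-0.0025,0.063,30],[0,0,0,0.002,-0.0025,0.063,30],[0,0,0,0.002,-0.0025,0.063,30],[0,0,0,0.002,-0.0025,0.063,30],[0,0,0,0.002,-0.0025,0.063,30]]
  ]
}}

```text
clock: 22.75
eef_pos: [0.4998, -0.3073, 0.0568]
ee_rot: [[-0.138, 0.99, 0.0], [0.99, 0.138, -0.001], [-0.001, 0.0, -1.0]]
wrist_force: [0.2, -0.8, -0.7]
grip_width: 0.0408
finger_force: 30.0
```

>>> {"op": "apply_moves", "data": {
  "targets": [
    [[0,0,0,0,0,0.01,30],[0,0,0,0,0,0.02,30],[0,0,0,0,0,0.028,30],[0,0,0,0,0,0.031,30],[0,0,0,0,0,0.032,30]]
  ]
}}

```text
clock: 23.17
eef_pos: [0.4987, -0.3068, 0.0391]
ee_rot: [[-0.138, 0.99, -0.002], [0.99, 0.138, 0.0], [0.001, -0.002, -1.0]]
wrist_force: [-4.2, 3.3, 10.7]
grip_width: 0.0408
finger_force: 30.0
```

Seated at z 0.0391, as expected. I'll release and go to the gold pot.

>>> {"op": "apply_moves", "data": {
  "targets": [
    [[0,0,0,0,0,-0.002,63],[0,0,0,0,0,-0.002,63],[0,0,0,0,0,-0.002,63],[0,0,0,0,0,-0.002,63],[0,0,0,0,0,-0.002,63]]
  ]
}}

```text
clock: 23.58
eef_pos: [0.4989, -0.3067, 0.0399]
ee_rot: [[-0.138, 0.99, -0.002], [0.99, 0.138, -0.0], [0.0, -0.002, -1.0]]
wrist_force: [-0.3, 0.0, 0.2]
grip_width: 0.0613
finger_force: 0.0
```

>>> {"op": "apply_moves", "data": {
  "targets": [
    [[0,0,0,0,0,-0.05,63],[0,0,0,0,0,-0.1,63],[0,0,0,0,0,-0.28,63],[0,0,0,0,0,-0.28,63],[0,0,0,0,0,-0.28,63]]
  ]
}}

```text
clock: 24.0
eef_pos: [0.5011, -0.3088, 0.1866]
ee_rot: [[-0.138, 0.99, 0.006], [0.99, 0.138, -0.003], [-0.004, 0.006, -1.0]]
wrist_force: [0.7, -0.9, 0.6]
grip_width: 0.0632
finger_force: 0.0
```

```bash
python3 - <<'E'
from p import *
c=viewer.camera('wrist');c=viewer.camera('wrist');s=bot.read_state(); print(s['clock'],s['eef_pos'],s['wrist_force'],s['grip_width'],s['joints'].round(1))
plan([(.4417,.08,.18,7.9,50,5)],step=.14)
E
```

```text
24.1 [ 0.50030709 -0.30742008  0.18236924] [-0.2183455  -0.43573859 -0.16037727] 0.0627555550189005 [-14.9  21.3  52.8  95.2 -17.7  72.2  49.5]
[0.0006, 0.0004, 0.0002, 0.2612, -0.0029, 0.0011, 50] x 5
[0.0005, 0.0003, 0.0003, 0.2612, -0.003, 0.0013, 50] x 5
[0.0006, 0.0004, 0.0002, 0.2612, -0.0031, 0.0014, 50] x 5
```

>>> {"op": "apply_moves", "data": {
  "targets": [
    [[0,0,0,0.261,-0.003,0,50],[0,0,0,0.261,-0.003,0,50],[0,0,0,0.261,-0.003,0,50],[0,0,0,0.261,-0.003,0,50],[0,0,0,0.261,-0.003,0,50]]
  ]
}}

```text
clock: 24.52
eef_pos: [0.4794, -0.1733, 0.1788]
ee_rot: [[-0.145, 0.989, -0.003], [0.989, 0.145, 0.002], [0.003, -0.003, -1.0]]
wrist_force: [0.4, -0.9, 0.3]
grip_width: 0.0502
finger_force: 0.0
```

>>> {"op": "apply_moves", "data": {
  "targets": [
    [[0,0,0,0.261,-0.003,0,50],[0,0,0,0.261,-0.003,0,50],[0,0,0,0.261,-0.003,0,50],[0,0,0,0.261,-0.003,0,50],[0,0,0,0.261,-0.003,0,50]]
  ]
}}

```text
clock: 24.93
eef_pos: [0.4596, -0.0464, 0.1793]
ee_rot: [[-0.143, 0.99, -0.003], [0.99, 0.143, 0.0], [0.001, -0.002, -1.0]]
wrist_force: [0.1, -0.6, -0.6]
grip_width: 0.0501
finger_force: 0.0
```

>>> {"op": "apply_moves", "data": {
  "targets": [
    [[0,0,0,0.261,-0.003,0,50],[0,0,0,0.261,-0.003,0,50],[0,0,0,0.261,-0.003,0,50],[0,0,0,0.261,-0.003,0,50],[0,0,0,0.261,-0.003,0,50]]
  ]
}}

```text
clock: 25.35
eef_pos: [0.4403, 0.0814, 0.1793]
ee_rot: [[-0.141, 0.99, -0.003], [0.99, 0.141, -0.001], [-0.001, -0.003, -1.0]]
wrist_force: [-0.0, -1.0, 0.3]
grip_width: 0.0502
finger_force: 0.0
```

```bash
python3 - <<'E'
from p import *
T=viewer.camera('top');S=viewer.camera('scene');c=viewer.camera('wrist')
s=bot.read_state(); print(s['clock'],s['eef_pos'],s['joints'].round(1))
x=[.5006,-.3089,.070]; print('yellow placed',dab(S['img'],(340,260,375,300),'yellow'),proj(S,x),dab(T['img'],(415,195,455,225),'yellow'),proj(T,x))
u,v=proj(c,[.4417,.129,.046]).astype(int); print(u,v)
d=dab(c['img'],(u-22,v-22,u+22,v+22),'gold'); print(d,d and atz(c,*d[0],.046),'tri',tri([c,T],[d[0],(218.0,240.4)]))
save('g1',np.hstack([cv2.resize(c['img'][max(v-60,0):max(v-60,0)+120,u-60:u+60],(390,390)),cv2.resize(S['img'][200:330,280:410],(390,390))]))
plan([(.4417,.129,.10,7.9,50,5)])
E
```

```text
25.5 [0.44094497 0.07817812 0.17965155] [-53.8  -4.2  37.  114.    2.7  69.4 -10.1]
yellow placed (array([359.77678571, 284.29464286]), [14, 19, 13, 11, 112]) [360.41817245 283.52970053] (array([436.20588235, 209.38235294]), [15, 8, 13, 13, 136]) [435.82832837 209.01812701]
283 137
(array([283.1210084 , 137.14453782]), [9, 9, 27, 27, 595]) [0.44133139 0.12943622 0.046     ] tri [0.44202859 0.12903563 0.0415467 ]
[-0.0014, 0.0004, -0.0014, 0.1006, 0.0156, 0.1592, 50] x 5
```

View pics/g1.png

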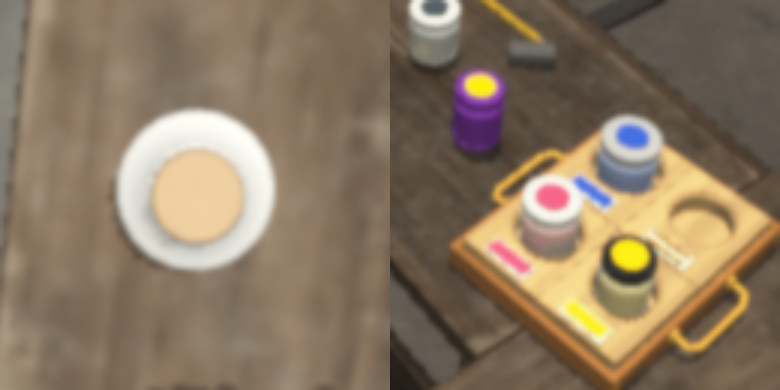

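The three placed jars are seated, and the cork is at wrist (283,137). Next I'll grip the pot by the cork.

>>> {"op": "apply_moves", "data": {
  "targets": [
    [[0,0,0,0.1005,0.0155,0.18,50],[0,0,0,0.1005,0.0155,0.18,50],[0,0,0,0.1005,0.0155,0.18,50],[0,0,0,0.1005,0.0155,0.18,50],[0,0,0,0.1005,0.0155,0.18,50]]
  ]
}}

```text
clock: 25.92
eef_pos: [0.4412, 0.1292, 0.0898]
ee_rot: [[-0.136, 0.991, -0.003], [0.991, 0.136, -0.002], [-0.002, -0.003, -1.0]]
wrist_force: [1.1, -0.9, 0.0]
grip_width: 0.0498
finger_force: 0.0
```

```bash
python3 - <<'E'
from p import *
c=viewer.camera('wrist');c=viewer.camera('wrist');s=bot.read_state(); print(s['clock'],s['eef_pos'],s['ee_rot'][:,2],s['wrist_force'])
plan([(.4416,.129,.042,7.9,50,5)])
E
```

```text
26.0167 [0.44231284 0.1297118  0.09141814] [ 7.00034373e-05  3.77658887e-04 -9.99999926e-01] [1.57776559 0.14692187 0.00276422]
[0.0001, -0.0002, -0.001, -0.0013, -0.0016, 0.0988, 50] x 5
```

>>> {"op": "apply_moves", "data": {
  "targets": [
    [[0,0,0,-0.001,-0.001,0.099,50],[0,0,0,-0.001,-0.001,0.099,50],[0,0,0,-0.001,-0.001,0.099,50],[0,0,0,-0.001,-0.001,0.099,50],[0,0,0,-0.001,-0.001,0.099,50]]
  ]
}}

```text
clock: 26.43
eef_pos: [0.4418, 0.1308, 0.0424]
ee_rot: [[-0.138, 0.99, 0.0], [0.99, 0.138, 0.001], [0.001, 0.001, -1.0]]
wrist_force: [-0.3, 0.3, 0.2]
grip_width: 0.0503
finger_force: 0.0
```

>>> {"op": "apply_moves", "data": {
  "targets": [
    [[0,0,0,0,0,0,50],[0,0,0,0,0,0,50],[0,0,0,0,0,0,50]]
  ]
}}

```text
clock: 26.68
eef_pos: [0.441, 0.131, 0.0413]
ee_rot: [[-0.139, 0.99, -0.001], [0.99, 0.139, 0.001], [0.001, -0.0, -1.0]]
wrist_force: [-0.1, -0.3, -0.1]
grip_width: 0.0506
finger_force: 0.0
```

>>> {"op": "apply_moves", "data": {
  "targets": [
    [[0,0,0,-0.0035,0,0.006,50],[0,0,0,-0.0035,0,0.006,50],[0,0,0,-0.0035,0,0.006,40],[0,0,0,-0.0035,0,0.006,30],[0,0,0,-0.0035,0,0.006,30]]
  ]
}}

```text
clock: 27.1
eef_pos: [0.4407, 0.1289, 0.0375]
ee_rot: [[-0.138, 0.99, -0.002], [0.99, 0.138, -0.0], [-0.0, -0.002, -1.0]]
wrist_force: [-0.0, -0.1, -0.8]
grip_width: 0.0373
finger_force: 0.0
```

>>> {"op": "apply_moves", "data": {
  "targets": [
    [[0,0,0,0,0,0,10],[0,0,0,0,0,0,10],[0,0,0,0,0,0,10],[0,0,0,0,0,0,10],[0,0,0,0,0,0,10]]
  ]
}}

```text
clock: 27.52
eef_pos: [0.4408, 0.129, 0.0375]
ee_rot: [[-0.138, 0.99, -0.001], [0.99, 0.138, -0.0], [0.0, -0.001, -1.0]]
wrist_force: [-0.2, -0.2, -0.5]
grip_width: 0.0231
finger_force: 30.0
```

>>> {"op": "apply_moves", "data": {
  "targets": [
    [[0,0,0,0,0,0,10],[0,0,0,0,0,0,10],[0,0,0,0,0,0,10],[0,0,0,0,0,0,10],[0,0,0,0,0,0,10]]
  ]
}}

```text
clock: 27.93
eef_pos: [0.4408, 0.129, 0.0375]
ee_rot: [[-0.139, 0.99, -0.002], [0.99, 0.139, -0.0], [0.0, -0.002, -1.0]]
wrist_force: [0.8, -0.2, -1.1]
grip_width: 0.0229
finger_force: 30.0
```

>>> {"op": "apply_moves", "data": {
  "targets": [
    [[0,0,0,0,0,-0.05,10],[0,0,0,0,0,-0.11,10],[0,0,0,0,0,-0.17,10],[0,0,0,0,0,-0.24,10],[0,0,0,0,0,-0.28,10]]
  ]
}}

```text
clock: 28.35
eef_pos: [0.4417, 0.129, 0.1807]
ee_rot: [[-0.138, 0.99, 0.001], [0.99, 0.138, 0.001], [0.001, 0.001, -1.0]]
wrist_force: [0.6, 0.2, -1.6]
grip_width: 0.0232
finger_force: 30.0
```

```bash
python3 - <<'E'
from p import *
T=viewer.camera('top');S=viewer.camera('scene');c=viewer.camera('wrist')
s=bot.read_state(); print(s['clock'],s['eef_pos'],s['grip_width'],s['wrist_force'],s['joints'].round(1))
u,v=proj(S,s['eef_pos']).astype(int); save('g2',np.hstack([cv2.resize(S['img'][v-40:v+50,u-45:u+45],(390,390)),cv2.resize(c['img'],(400,300))[:, :] if False else cv2.resize(c['img'],(520,390))[:,:400]]))
plan([(.5947,-.2959,.18,7.9,10,5)],step=.14)
E
```

```text
28.5 [0.44157611 0.12942201 0.17861621] 0.023389474458776698 [-0.50908925  0.84048703 -1.58324057] [-57.7  -2.   35.6 112.6   1.1  68.9 -14.6]
[0.0001, -0.0003, 0.0002, -0.2212, 0.0463, -0.0011, 10] x 5
[0.0001, -0.0003, 0.0002, -0.2212, 0.0464, -0.001, 10] x 5
[0.0001, -0.0003, 0.0002, -0.2212, 0.0465, -0.0009, 10] x 5
[0.0001, -0.0003, 0.0002, -0.2212, 0.0465, -0.0008, 10] x 5
```

View pics/g2.png

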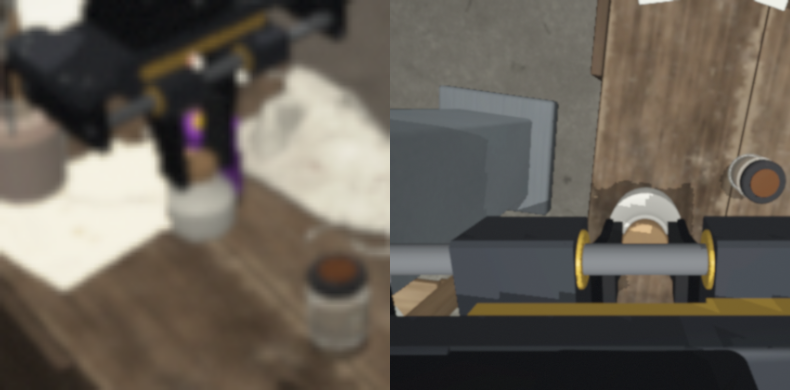

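The pot hangs upright from the cork, scene crop (203,205). I'll carry it to the gold well.

>>> {"op": "apply_moves", "data": {
  "targets": [
    [[0,0,0,-0.221,0.0465,0,10],[0,0,0,-0.221,0.0465,0,10],[0,0,0,-0.221,0.0465,0,10],[0,0,0,-0.221,0.0465,0,10],[0,0,0,-0.221,0.0465,0,10]]
  ]
}}

```text
clock: 28.92
eef_pos: [0.4787, 0.0209, 0.176]
ee_rot: [[-0.135, 0.991, -0.004], [0.991, 0.135, -0.001], [-0.001, -0.004, -1.0]]
wrist_force: [-0.5, 0.3, -1.4]
grip_width: 0.0226
finger_force: 30.0
```

>>> {"op": "apply_moves", "data": {
  "targets": [
    [[0,0,0,-0.221,0.0465,0,10],[0,0,0,-0.221,0.0465,0,10],[0,0,0,-0.221,0.0465,0,10],[0,0,0,-0.221,0.0465,0,10],[0,0,0,-0.221,0.0465,0,10]]
  ]
}}

```text
clock: 29.33
eef_pos: [0.5171, -0.0841, 0.1762]
ee_rot: [[-0.136, 0.991, -0.004], [0.991, 0.136, -0.001], [-0.001, -0.004, -1.0]]
wrist_force: [0.6, -0.3, -2.5]
grip_width: 0.023
finger_force: 30.0
```

>>> {"op": "apply_moves", "data": {
  "targets": [
    [[0,0,0,-0.221,0.0465,0,10],[0,0,0,-0.221,0.0465,0,10],[0,0,0,-0.221,0.0465,0,10],[0,0,0,-0.221,0.0465,0,10],[0,0,0,-0.221,0.0465,0,10]]
  ]
}}

```text
clock: 29.75
eef_pos: [0.5555, -0.1894, 0.1761]
ee_rot: [[-0.137, 0.991, -0.004], [0.991, 0.137, -0.0], [0.0, -0.004, -1.0]]
wrist_force: [0.0, 1.0, -1.3]
grip_width: 0.0231
finger_force: 30.0
```

>>> {"op": "apply_moves", "data": {
  "targets": [
    [[0,0,0,-0.221,0.0465,0,10],[0,0,0,-0.221,0.0465,0,10],[0,0,0,-0.221,0.0465,0,10],[0,0,0,-0.221,0.0465,0,10],[0,0,0,-0.221,0.0465,0,10]]
  ]
}}

```text
clock: 30.17
eef_pos: [0.5943, -0.2949, 0.1762]
ee_rot: [[-0.138, 0.99, -0.003], [0.99, 0.138, 0.001], [0.001, -0.003, -1.0]]
wrist_force: [-0.8, 1.2, -1.7]
grip_width: 0.0233
finger_force: 30.0
```

>>> {"op": "apply_moves", "data": {
  "targets": [
    [[0,0,0,0,0,0.15,10],[0,0,0,0,0,0.15,10],[0,0,0,0,0,0.15,10],[0,0,0,0,0,0.15,10],[0,0,0,0,0,0.15,10]]
  ]
}}

```text
clock: 30.58
eef_pos: [0.5953, -0.2946, 0.1044]
ee_rot: [[-0.14, 0.99, 0.0], [0.99, 0.14, -0.0], [-0.0, 0.0, -1.0]]
wrist_force: [0.4, 0.0, -0.1]
grip_width: 0.0231
finger_force: 30.0
```

```bash
python3 - <<'E'
from p import *
c=viewer.camera('wrist');c=viewer.camera('wrist');s=bot.read_state(); print(s['clock'],s['eef_pos'],s['ee_rot'][:,2],s['wrist_force'],s['grip_width'],s['joints'].round(1))
plan([(.5947,-.2959,.068,7.9,10,5)])
E
```

```text
30.6833 [ 0.59548797 -0.29572284  0.10497577] [ 1.71902925e-03 -9.50708933e-04 -9.99998071e-01] [-0.57375298 -0.34283189 -0.07090841] 0.02264564805164478 [-10.   35.6  46.6  87.1 -27.   68.9  49.1]
[0.001, 0.0008, 0.0012, -0.0, -0.0017, 0.0739, 10] x 5
```

>>> {"op": "apply_moves", "data": {
  "targets": [
    [[0,0,0,0,-0.0015,0.073,10],[0,0,0,0,-0.0015,0.073,10],[0,0,0,0,-0.0015,0.073,10],[0,0,0,0,-0.0015,0.073,10],[0,0,0,0,-0.0015,0.073,10]]
  ]
}}

```text
clock: 31.1
eef_pos: [0.5943, -0.2966, 0.068]
ee_rot: [[-0.138, 0.99, 0.001], [0.99, 0.138, -0.001], [-0.001, 0.001, -1.0]]
wrist_force: [-0.6, -0.7, -0.4]
grip_width: 0.0223
finger_force: 30.0
```

>>> {"op": "apply_moves", "data": {
  "targets": [
    [[0,0,0,0,0,0.01,10],[0,0,0,0,0,0.02,10],[0,0,0,0,0,0.03,10],[0,0,0,0,0,0.033,10],[0,0,0,0,0,0.034,10]]
  ]
}}

```text
clock: 31.52
eef_pos: [0.5936, -0.2961, 0.0495]
ee_rot: [[-0.139, 0.99, -0.001], [0.99, 0.139, 0.0], [0.0, -0.001, -1.0]]
wrist_force: [-3.4, 2.9, 11.0]
grip_width: 0.0231
finger_force: 30.1
```

Seated at z 0.0495, as expected. I'll release, lift and check everything.

>>> {"op": "apply_moves", "data": {
  "targets": [
    [[0,0,0,0,0,-0.002,50],[0,0,0,0,0,-0.002,50],[0,0,0,0,0,-0.002,50],[0,0,0,0,0,-0.002,50],[0,0,0,0,0,-0.002,50]]
  ]
}}

```text
clock: 31.93
eef_pos: [0.5933, -0.296, 0.0497]
ee_rot: [[-0.138, 0.99, -0.002], [0.99, 0.138, -0.0], [0.0, -0.002, -1.0]]
wrist_force: [-0.3, 0.4, 0.3]
grip_width: 0.0462
finger_force: 0.0
```

>>> {"op": "apply_moves", "data": {
  "targets": [
    [[0,0,0,0,0,-0.05,50],[0,0,0,0,0,-0.1,50],[0,0,0,0,0,-0.3,50],[0,0,0,0,0,-0.3,50],[0,0,0,0,0,-0.3,50]]
  ]
}}

```text
clock: 32.35
eef_pos: [0.5947, -0.2974, 0.2057]
ee_rot: [[-0.138, 0.99, 0.004], [0.99, 0.138, -0.003], [-0.003, 0.004, -1.0]]
wrist_force: [0.3, -1.4, 0.9]
grip_width: 0.0498
finger_force: 0.0
```

>>> {"op": "apply_moves", "data": {
  "targets": [
    [[0,0,0,0.3,-0.02,0,50],[0,0,0,0.3,-0.02,0,50],[0,0,0,0.3,-0.02,0,50],[0,0,0,0.3,-0.02,0,50],[0,0,0,0.3,-0.02,0,50]]
  ]
}}

```text
clock: 32.77
eef_pos: [0.5631, -0.1419, 0.1995]
ee_rot: [[-0.146, 0.989, -0.002], [0.989, 0.146, 0.004], [0.004, -0.002, -1.0]]
wrist_force: [0.8, 0.1, -0.4]
grip_width: 0.0502
finger_force: 0.0
```

>>> {"op": "apply_moves", "data": {
  "targets": [
    [[0,0,0,0.3,-0.02,0,50],[0,0,0,0.3,-0.02,0,50],[0,0,0,0.3,-0.02,0,50],[0,0,0,0.3,-0.02,0,50],[0,0,0,0.3,-0.02,0,50]]
  ]
}}

```text
clock: 33.18
eef_pos: [0.5315, 0.0048, 0.1997]
ee_rot: [[-0.146, 0.989, -0.002], [0.989, 0.146, 0.002], [0.003, -0.002, -1.0]]
wrist_force: [0.4, 0.1, 0.2]
grip_width: 0.0502
finger_force: 0.0
```

```bash
python3 - <<'E'
from p import *
T=viewer.camera('top');S=viewer.camera('scene'); s=bot.read_state(); print(s['clock'],s['eef_pos'],s['wrist_force'])
x=[.5947,-.2959,.058]; print('gold',dab(S['img'],(373,238,398,262),'gold'),proj(S,x),proj(T,x))
save('end',np.hstack([cv2.resize(S['img'][130:330,210:410],(400,400)),cv2.resize(T['img'][140:260,350:470],(400,400))]))
E
```

```text
33.2833 [ 0.53223647 -0.00083363  0.20001898] [-0.87284258 -0.45453444 -0.3488026 ]
gold (array([379.65, 256.65]), [0, 10, 22, 14, 140]) [386.01618112 264.12350753] [424.05714103 164.9797315 ]
```

View pics/end.png

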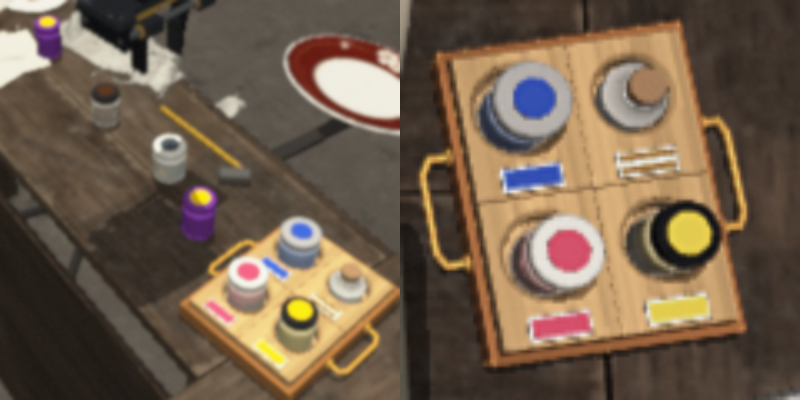

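The final view shows all four in their matching wells and upright, with the cork at scene (385,265) against an expected (386,264). Brown and grey are untouched.

```bash
python3 -c "
from plant import job; print(job.job_done())"
```

```text
the job is handed in; nothing more can be done
None
```

I put the pink, blue and yellow jars and the gold pot upright and fully down in their matching wells, in that order, left the brown and grey jars where they stood, and handed the job in at about 33 s of the 96 s allowed.

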